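# Roller cover out of the weighted roller box

### The job

The roller cover is kept in the lidded box, with a tape roll and a sanding block on the clear lid to hold it down: move the roll and the block over to the plywood board, then lay the lid there too, and put the roller cover down lying across the middle of the well (the deep end) of the paint tray. Then close the box again with the lid fully down, and set the roll and the block back on the lid, each where it stood before. Leave the dose cup alone.

Things in the scene. Friction and masses are not known exactly. Their poses are not given: they have to be found in the camera images.
- roller_box: Open dark grey plastic tub, fixed, 268 x 138 mm outside, 260 x 130 mm inside, 62 mm high, floor 4 mm; origin at the centre of its underside, x along its length, z up. Two floor ribs 30 mm apart run along x in the middle and carry the roller cover.
- box_lid: Loose lid, 0.2 kg: clear sheet 276 (x) x 146 x 5 mm, white edge; a round-edged rubber bead 7 mm deep, 248 x 118 mm, under it drops into the tub with 6 mm play each side. Black grip bar in the middle, 14 (x) x 62 (y) mm, 26 mm high. Origin at the centre of the bead's underside: sheet top 12 mm, bar top 38 mm above it. Closed: 55 mm above the tub's origin, x along the tub's x.
- tape_roll: Black tape roll with orange core lying flat, 104 mm outside, core hole 70 mm clear (wall about 17 mm), 50 mm high, 0.2 kg; origin at the centre of its underside, z up. It starts on the lid, 80 mm along the lid's x from the middle, at one end or the other; take it by its wall, one finger in the core.
- sand_block: Sanding block, dark foam with a rust-red top, 62 (x) x 115 (y) x 31 mm, 0.06 kg; origin at the centre of its underside. At the start it lies on the lid at the other end, 80 mm from the middle, its long side across the lid.
- roller_cover: Cream paint roller cover, a cylinder 102 mm long (its x axis), 43 mm across, closed ends, 0.03 kg; origin at mid-length, 20 mm below its axis as it lies at the start. It lies in the tub along the tub's x and is seen through the lid, between the roll and the block.
- side_board: Plywood board, 260 (x) x 240 (y) x 9 mm, lying fixed on the table, left or right of the box; origin at the centre of its underside, z up.
- paint_tray: Black roller tray, fixed, left or right of the box, 284 (x) x 152 (y) x 45 mm; origin at the centre of its underside. Toward -x (the robot) is the flat well, 135 mm long, 146 mm wide, floor 3 mm, middle at x = -73 mm; a ribbed ramp rises toward +x. Two ribs along y, 30 mm apart, about the well's middle seat a roller cover laid along y, axis 26 mm above the origin.
- dose_cup: Small clear dose cup, 51 mm across, 35 mm high, standing loose beside the paint tray: leave alone. Origin at the centre of its underside.
- roller_mid (a point): Middle of the roller cover: the point on its axis at mid-length, x along the axis. At the start it is 27 mm above the tub's origin.
Things that resemble listed ones, but are neither listed nor needed, are in the scene too. There is more than one size of the tape_roll; the one meant has the size given above.

How it is judged:
On the way, in this order (a step that is already met when the one before it is completed fails the run):
1. the roll and the block lie released on the plywood board while the lid is still on the box (x of tape_roll in the frame of side_board between -0.13 and 0.13 m and y of tape_roll in the frame of side_board between -0.12 and 0.12 m and z of tape_roll in the frame of side_board between 0.004 and 0.08 m and contact force between each of tape_roll, sand_block and the fingers below 0.5 N and linear speed of each of tape_roll, sand_block below 0.03 m/s and x of sand_block in the frame of side_board between -0.13 and 0.13 m and y of sand_block in the frame of side_board between -0.12 and 0.12 m and z of sand_block in the frame of side_board between 0.004 and 0.08 m and distance of box_lid from where it was at the start of the episode below 0.015 m), for 0.2 s.
2. the lid lies released on the board too, the roller cover still in the box (x of tape_roll in the frame of side_board between -0.13 and 0.13 m and y of tape_roll in the frame of side_board between -0.12 and 0.12 m and z of tape_roll in the frame of side_board between 0.004 and 0.08 m and contact force between each of tape_roll, sand_block, box_lid and the fingers below 0.5 N and linear speed of each of tape_roll, sand_block, box_lid below 0.03 m/s and x of sand_block in the frame of side_board between -0.13 and 0.13 m and y of sand_block in the frame of side_board between -0.12 and 0.12 m and z of sand_block in the frame of side_board between 0.004 and 0.08 m and x of box_lid in the frame of side_board between -0.13 and 0.13 m and y of box_lid in the frame of side_board between -0.12 and 0.12 m and z of box_lid in the frame of side_board between 0.004 and 0.08 m and distance of roller_mid from where it was at the start of the episode below 0.03 m), for 0.2 s.
3. the roller cover lies released across the well of the tray, the lid, roll and block still on the board (x of roller_mid in the frame of paint_tray between -0.088 and -0.058 m and y of roller_mid in the frame of paint_tray between -0.03 and 0.03 m and z of roller_mid in the frame of paint_tray between 0.018 and 0.034 m and angle between the x axis of roller_cover and the y axis of paint_tray, either way round below 0.2 rad and contact force between each of roller_cover, box_lid, tape_roll, sand_block and the fingers below 0.5 N and linear speed of each of roller_cover, box_lid, tape_roll, sand_block below 0.03 m/s and x of box_lid in the frame of side_board between -0.13 and 0.13 m and y of box_lid in the frame of side_board between -0.12 and 0.12 m and z of box_lid in the frame of side_board between 0.004 and 0.08 m and x of tape_roll in the frame of side_board between -0.13 and 0.13 m and y of tape_roll in the frame of side_board between -0.12 and 0.12 m and z of tape_roll in the frame of side_board between 0.004 and 0.08 m and x of sand_block in the frame of side_board between -0.13 and 0.13 m and y of sand_block in the frame of side_board between -0.12 and 0.12 m and z of sand_block in the frame of side_board between 0.004 and 0.08 m), for 0.2 s.
4. the lid is back on the box, fully down and released, the roll and the block still on the board (x of box_lid in the frame of roller_box between -0.012 and 0.012 m and y of box_lid in the frame of roller_box between -0.012 and 0.012 m and z of box_lid in the frame of roller_box between 0.051 and 0.059 m and angle between box_lid's own z axis and vertical below 0.03 rad and contact force between each of box_lid, tape_roll, sand_block and the fingers below 0.5 N and linear speed of each of box_lid, tape_roll, sand_block below 0.03 m/s and x of tape_roll in the frame of side_board between -0.13 and 0.13 m and y of tape_roll in the frame of side_board between -0.12 and 0.12 m and z of tape_roll in the frame of side_board between 0.004 and 0.08 m and x of sand_block in the frame of side_board between -0.13 and 0.13 m and y of sand_block in the frame of side_board between -0.12 and 0.12 m and z of sand_block in the frame of side_board between 0.004 and 0.08 m), for 0.2 s.
At the end, for the whole second after the job is handed in: Lid seated level on the box; roll and block at rest on it, each within 15 mm of where it started; roller cover at rest across the tray's well, middle within 15 mm of the well's middle along the tray, 30 mm across it, square within 0.2 rad; all released (x of box_lid in the frame of roller_box between -0.012 and 0.012 m and y of box_lid in the frame of roller_box between -0.012 and 0.012 m and z of box_lid in the frame of roller_box between 0.051 and 0.059 m and angle between box_lid's own z axis and vertical below 0.03 rad and contact force between each of box_lid, roller_cover, tape_roll, sand_block and the fingers below 0.5 N and linear speed of each of box_lid, roller_cover, tape_roll, sand_block below 0.03 m/s and x of roller_mid in the frame of paint_tray between -0.088 and -0.058 m and y of roller_mid in the frame of paint_tray between -0.03 and 0.03 m and z of roller_mid in the frame of paint_tray between 0.018 and 0.034 m and angle between the x axis of roller_cover and the y axis of paint_tray, either way round below 0.2 rad and distance of each of tape_roll, sand_block from where it was at the start of the episode below 0.015 m and angle between each of tape_roll, sand_block's own z axis and vertical below 0.06 rad); the robot touches nothing.
It fails at once if the dose cup moved more than 20 mm (distance of dose_cup from where it was at the start of the episode above 0.02 m).
It also fails if it takes over 147 s, if anything falls off the work surface, if the arm or the gripper's body presses on something with over 40 N, if the wrist force passes 120 N, or if a joint passes its speed limit or range.

### The arm

A 6-joint arm with a two-finger parallel gripper is mounted at the origin on a cart in front of the work surface, level with it; the furniture and walls round the work are solid. World frame = base frame: x ahead of the robot, y to its left, z up, the work surface at z = 0. Lengths are in m, angles in rad, forces in N, time in s.
With the tool pointing down it reaches from about 0.25 to 0.725 m from the base axis. Payload 4 kg.
Tool frame: the origin (TCP) lies midway between the tips of the shut fingers; the grasp point (between the pads) lies 19 mm behind it; z points along the fingers, y is the direction in which the jaws open and shut (so a half turn about z gives the same grasp; the last joint's range is limited). The gripper opens to 85 mm and grips with 20 to 120 N. Pads are 22 mm wide; open, the fingers measure 114 mm over their backs; the gripper's body (76 mm by 85 mm) begins 54 mm behind the grasp point. The pads swing forward as they close: fully open they stand 13 mm farther back than shut.
Start: joints at [1.153, 0.241, 0.005, 1.335, 0, 1.571], TCP at [0.203, 0.457, 0.231] pointing down, gripper open.
Joint ranges: [-2.72, 2.72], [-1.05, 1.87], [-1.09, 1.28], [-1.99, 2.15], [-1.42, 1.44], [-3.14, 3.14]. Speed limits (rad/s): [2.79, 2.79, 3.14, 3.14, 3.14, 3.14].

### API

Orientations are given as a unit quaternion [x, y, z, w].
In Python, from workcell import monitor, cams, order gives the robot as it stands.
- The arm moves only by the tool send_rows, never from a script. Its argument "moves" is a list of rows, each a list of 4 numbers: the shift along the tool's x, y, z as a fraction of full scale, then the turn about the tool's z as a fraction of full scale. A call has 1 to 20 rows; each row shifts and turns the commanded pose from where the row before left it, along the tool's axes as they then stand; what a row does not reach is not made up. Full scale, the value 1, is 100 cm for a shift and 0.1 rad for a turn. A row lasts 1/10 s, in which the tool goes at most 50 mm and 8.59 degrees, less where a joint would pass 70% of its speed; a pose out of reach is approached as far as the arm can. A call with a number of a shift or a turn outside -1 to 1 is refused whole. A call with a gripper value outside its range is refused whole. "claw" is the gripper's target within -1 to 1 (fully open at 1, half-way at 0, shut at -1), set as the call begins (left out, the last holds). The fingers move at their own pace and stop on an object; the grip force is fixed at half the most. Time passes only in rows, so rows that do not move let the fingers close. It gives the time, the measured TCP pose, the force and the opening at its end, in the units of the state.
- monitor.get_obs(): the state, without advancing time (a new reading comes with each control period).
- cams.camera(name): name is "scene" or "top"; returns (picture, depth): 420x560x3 uint8, blue, green, red; 420x560 float32, m along the optical axis (not along the pixel's ray), 0 where there is no reading.
- cams.camera_info(name): a dict with "intrinsics" (3x3 intrinsics, pixels), "T" (4x4, takes a point from camera to world coordinates). Camera axes: x right, y up, looking along -z (the intrinsics and any distortion apply to the point x, -y, -z); pixel columns grow to the right and rows downward; lengths in m; the calibration is good to about 2 mm. A picture is of the moment at which its call begins. camera_info takes no time and is no camera call.
- order.job_done(): hands the job in, once; it reports no verdict.
The state is a dict: "clock": time; "joint_pos": joint angles; "joint_vel": joint speeds; "tau": joint torques, N m; "eef_pos": TCP position; "tool_rot": TCP orientation; "ft_force": force on the tool from outside, world axes, zero at the start; "ft_torque": the same for the moment, N m; "grip_width": finger opening in m.
Only numpy, scipy, OpenCV 4.12 (cv2) and the standard library are available. Lean on these libraries where they do the work, as an engineer would, in place of code of your own. Each camera call takes 0.05 s, during which the arm holds its last target.

## Working session

There is one attempt and no reset: what is moved stays moved. The work goes in short steps, Python scripts to look and compute and a tool call to move; the robot and the scene stay as the last step left them, time stands still between calls to the robot, and variables do not carry over. Pictures are saved under pics/ and viewed, and the job is handed in when it is done.

Besides the shell and the picture viewer there is one more tool, called after "Emit:" by a JSON object that holds its "fn" and its "kwargs", one argument or row to a line. send_rows: Moves the arm, as the interface text tells. Its arguments: {"type":"object","properties":{"moves":{"type":"array","items":{"type":"array","items":{"type":"number","minimum":-1,"maximum":1}}},"claw":{"type":"number"}},"required":["moves"]}

```bash
mkdir -p pics; ls
python3 - <<'E'
from workcell import monitor, cams, order
import cv2,numpy as np
print(monitor.get_obs())
for n in ("scene","top"):
    p,d=cams.camera(n); cv2.imwrite(f"pics/{n}0.png",p); np.save(f"pics/{n}0.npy",d)
    i=cams.camera_info(n); print(n,i)
E
```

```text
pics
{'clock': 0.0, 'joint_pos': array([ 1.15299179e+00,  2.41399624e-01,  3.69988102e-03,  1.33517565e+00,
       -9.76192428e-06,  1.57078323e+00]), 'joint_vel': array([-0.00204937,  0.00061268, -0.00050844, -0.00012124,  0.00027074,
        0.00176235]), 'tau': array([-1.23073340e-03, -3.72309709e+01,  2.52411443e+01,  1.68768014e-02,
       -2.06134109e-05,  4.47144529e-06]), 'eef_pos': array([0.20262272, 0.45640999, 0.23041032]), 'tool_rot': array([ 2.07379632e-01,  9.78259990e-01, -1.01794339e-03, -2.10816546e-04]), 'ft_force': array([-0.40208509, -0.20040951, -0.45538858]), 'ft_torque': array([-0.01691938,  0.0042388 , -0.04591152]), 'grip_width': 0.08541343216485767}
scene {'intrinsics': array([[528.38438861,   0.        , 288.34153931],
       [  0.        , 528.38438861, 207.51669909],
       [  0.        ,   0.        ,   1.        ]]), 'T': array([[-0.58257916,  0.61272059, -0.53401779, -0.33909784],
       [-0.81274267, -0.44493393,  0.37614245,  0.52850191],
       [-0.00713241,  0.6531518 ,  0.7571934 ,  1.22374563],
       [ 0.        ,  0.        ,  0.        ,  1.        ]])}
top {'intrinsics': array([[431.5512308 ,   0.        , 282.89232671],
       [  0.        , 431.5512308 , 214.71091974],
       [  0.        ,   0.        ,   1.        ]]), 'T': array([[ 0.00311521,  0.9852154 , -0.1712919 ,  0.30448878],
       [-0.9999934 ,  0.00338915,  0.00130686, -0.04424364],
       [ 0.00186807,  0.1712867 ,  0.98521946,  1.12252135],
       [ 0.        ,  0.        ,  0.        ,  1.        ]])}
```

View pics/scene0.png

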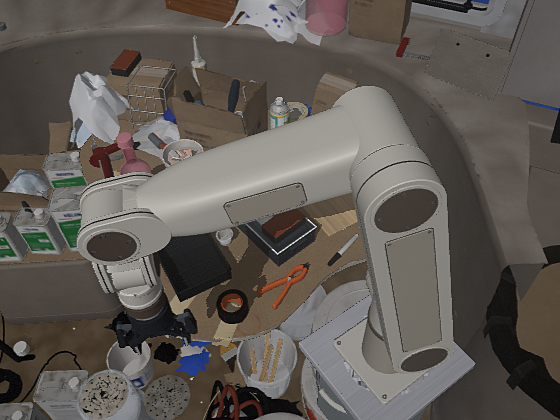

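View pics/top0.png

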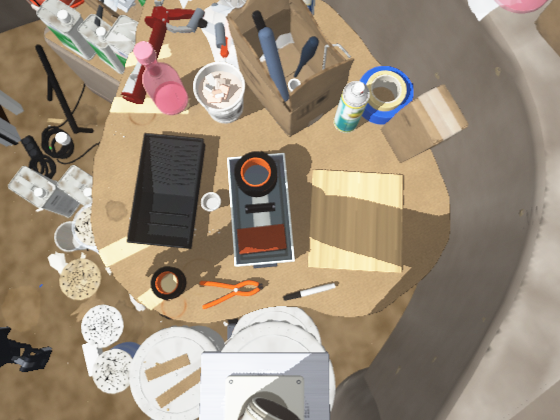

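```bash
cat > h.py <<'E'
import cv2,numpy as np
from workcell import monitor, cams, order
def deproj(n,d):
    i=cams.camera_info(n);K=i["intrinsics"];T=i["T"]
    v,u=np.mgrid[0:420,0:560]
    P=np.stack([(u-K[0,2])/K[0,0]*d,-(v-K[1,2])/K[1,1]*d,-d],-1)
    return P@T[:3,:3].T+T[:3,3]
def proj(n,X):
    i=cams.camera_info(n);K=i["intrinsics"];T=i["T"]
    c=(np.asarray(X)-T[:3,3])@T[:3,:3]
    return np.stack([K[0,0]*c[...,0]/-c[...,2]+K[0,2],K[1,1]*-c[...,1]/-c[...,2]+K[1,2]],-1)
def st():
    o=monitor.get_obs();from scipy.spatial.transform import Rotation as R
    r=R.from_quat(o["tool_rot"]).as_matrix()
    print("t",round(o["clock"],2),"pos",o["eef_pos"].round(4),"tx",r[:,0].round(3),"ty",r[:,1].round(3),"tz",r[:,2].round(3),"q",o["joint_pos"].round(3),"F",o["ft_force"].round(1),"w",round(o["grip_width"],4))
def rect(P,m):
    q=P[m][:,:2].astype(np.float32)*1000
    return cv2.minAreaRect(q)
E
python3 - <<'E'
from h import *
p=cv2.imread("pics/top0.png");d=np.load("pics/top0.npy");P=deproj("top",d)
np.save("pics/P0.npy",P)
c=p[120:310,90:430];cv2.imwrite("pics/crop0.png",cv2.resize(c,None,fx=2.3,fy=2.3,interpolation=cv2.INTER_CUBIC))
for u,v in [(256,174),(240,165),(256,157),(262,241),(250,241),(260,207),(260,220),(235,230),(360,220),(211,201),(165,225),(170,160),(168,283),(152,283),(385,95),(120,210),(290,300)]:
    print((u,v),P[v,u].round(4))
# top-surface heights map
z=(P[...,2]*1000)
zz=np.clip(z*2,0,255).astype(np.uint8)
cv2.imwrite("pics/z0.png",cv2.resize(cv2.applyColorMap(zz,cv2.COLORMAP_JET)[120:310,90:430],None,fx=2.3,fy=2.3,interpolation=cv2.INTER_NEAREST))
E
```

```text
(256, 174) [0.5917 0.0225 0.0684]
(240, 165) [0.5999 0.058  0.1197]
(256, 157) [0.6207 0.0199 0.1177]
(262, 241) [0.4188 0.004  0.0983]
(250, 241) [0.4184 0.0324 0.1009]
(260, 207) [0.5017 0.0099 0.0963]
(260, 220) [0.4743 0.011  0.0683]
(235, 230) [0.4494 0.0724 0.0667]
(360, 220) [ 0.4849 -0.2475  0.0081]
(211, 201) [0.5335 0.1432 0.0118]
(165, 225) [0.4693 0.2605 0.0126]
(170, 160) [0.6409 0.2527 0.0247]
(168, 283) [ 0.3206  0.2489 -0.0005]
(152, 283) [0.32   0.2789 0.0369]
(385, 95) [ 0.8373 -0.3278  0.0011]
(120, 210) [ 5.109e-01  3.851e-01 -5.000e-04]
(290, 300) [ 0.2787 -0.0646 -0.0004]
```

View pics/crop0.png

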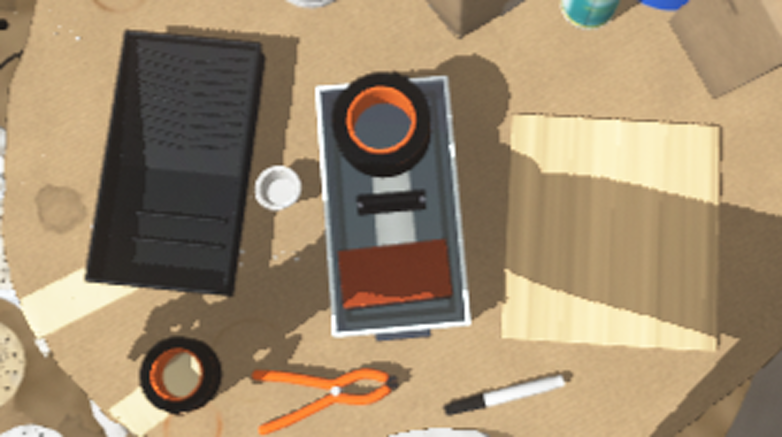

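View pics/z0.png

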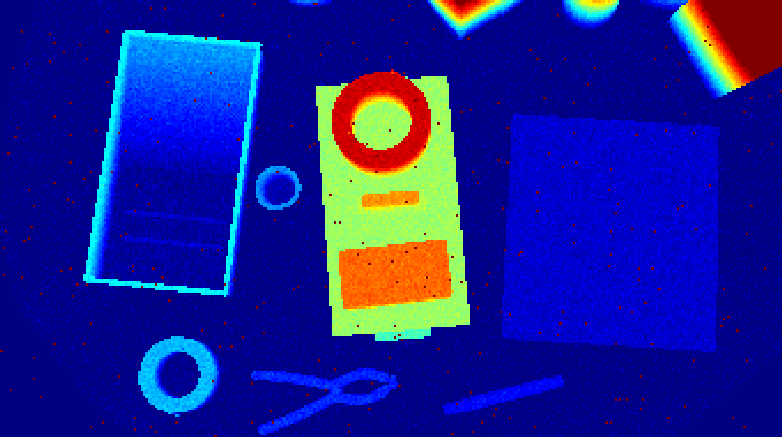

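```bash
cat > fit.py <<'E'
from h import *
def fitc(q):
    h=cv2.convexHull(q.astype(np.float32)*1000); 
    A=h[:,0];  M=np.c_[2*A,np.ones(len(A))];s=np.linalg.lstsq(M,(A**2).sum(1),rcond=None)[0]
    return s[:2],np.sqrt(s[2]+s[0]**2+s[1]**2)
def region(P,xl,yl,zl,clean=True):
    x,y,z=P[...,0],P[...,1],P[...,2]
    m=((x>xl[0])&(x<xl[1])&(y>yl[0])&(y<yl[1])&(z>zl[0])&(z<zl[1])).astype(np.uint8)
    if clean: m=cv2.morphologyEx(cv2.medianBlur(m,3),cv2.MORPH_OPEN,np.ones((2,2)))
    n,l,s,_=cv2.connectedComponentsWithStats(m); 
    return l==(1+np.argmax(s[1:,4]))
def show(name,P,*a,**k):
    m=region(P,*a,**k); r=rect(P,m); q=P[m]
    print(name,"ctr",np.round(r[0],1),"size",np.round(r[1],1),"ang",round(r[2],2),"med z",np.median(q[:,2]).round(4),"mean",q.mean(0).round(4)); return m
E
python3 - <<'E'
from fit import *
P=np.load("pics/P0.npy")
show("lid",P,(.34,.7),(-.1,.12),(.060,.076))
show("lid+all",P,(.34,.7),(-.1,.12),(.060,.2))
show("block",P,(.36,.48),(-.1,.12),(.092,.11))
show("bar",P,(.48,.53),(-.1,.12),(.088,.105))
m=show("roll",P,(.5,.7),(-.1,.12),(.111,.13)); print(fitc(P[m][:,:2]))
show("board",P,(.3,.7),(-.4,-.12),(.005,.0135))
m=show("trayrim",P,(.38,.75),(.15,.36),(.035,.06))
m=show("cup",P,(.5,.58),(.11,.18),(.025,.06)); print(fitc(P[m][:,:2]))
m=show("tool",P,(.2,.38),(.2,.3),(.03,.06));print(fitc(P[m][:,:2]))
m=show("tab",P,(.32,.38),(-.1,.12),(.03,.058))
st()
E
```

```text
lid ctr [479.6   7.4] size [356.9 151.9] ang 4.34 med z 0.0677 mean [0.4878 0.0066 0.07  ]
lid+all ctr [479.6   7.4] size [356.9 151.9] ang 4.34 med z 0.0697 mean [0.498  0.0093 0.0858]
block ctr [376.9  -1.8] size [154.1 114.8] ang 6.95 med z 0.0987 mean [0.4217 0.004  0.1059]
bar ctr [405.6  -2. ] size [211.   58.9] ang 7.08 med z 0.0925 mean [0.5018 0.0101 0.098 ]
roll ctr [467.9  14.1] size [331.9 101.7] ang 2.62 med z 0.1174 mean [0.5813 0.0193 0.1199]
(array([471.52286231, -26.34343534]), np.float64(156.59447003722386))
board ctr [ 455.2 -206.5] size [305.9 320.3] ang 86.58 med z 0.0097 mean [ 0.4808 -0.2395  0.0146]
trayrim ctr [524.3 130.7] size [460.1 322.4] ang 73.54 med z 0.0393 mean [0.5791 0.2606 0.0393]
cup ctr [418.   64.9] size [310.9  51.2] ang 34.52 med z 0.031 mean [0.5262 0.1394 0.0396]
(array([441.48360893,  31.65504285]), np.float64(154.61460376694998))
tool ctr [330.4 120. ] size [ 81.1 322.5] ang 5.16 med z 0.0388 mean [0.3195 0.2405 0.0379]
(array([310.43697524, 116.79653485]), np.float64(152.91830119743764))
tab ctr [364.3 -16.7] size [ 5.  24.7] ang 0.53 med z 0.0563 mean [ 0.3638 -0.0161  0.0418]
t 0.1 pos [0.2027 0.4565 0.2305] tx [-0.914  0.406 -0.   ] ty [ 0.406  0.914 -0.002] tz [-0.001 -0.002 -1.   ] q [ 1.153  0.241  0.004  1.335 -0.     1.571] F [ 0.6  0.4 -0.1] w 0.0853
```

```bash
sed -i 's/return l==(1+np.argmax(s\[1:,4\]))/return (l==(1+np.argmax(s[1:,4])))\&(z>zl[0])\&(z<zl[1])\&(x>xl[0])\&(x<xl[1])\&(y>yl[0])\&(y<yl[1])/' fit.py
python3 - <<'E'
from fit import *
P=np.load("pics/P0.npy")
show("lid",P,(.34,.7),(-.1,.12),(.060,.076))
show("lid+all",P,(.34,.7),(-.1,.12),(.060,.2))
show("block",P,(.36,.48),(-.1,.12),(.092,.11))
show("bar",P,(.48,.53),(-.1,.12),(.088,.105))
m=show("roll",P,(.5,.7),(-.1,.12),(.111,.13)); print(fitc(P[m][:,:2]))
show("board",P,(.3,.7),(-.4,-.12),(.005,.0135))
m=show("trayrim",P,(.38,.75),(.15,.36),(.035,.06))
m=show("cup",P,(.5,.58),(.11,.18),(.025,.06)); print(fitc(P[m][:,:2]))
m=show("smallroll",P,(.2,.38),(.2,.3),(.03,.06));print(fitc(P[m][:,:2]))
m=show("tab",P,(.32,.38),(-.1,.12),(.03,.058))
# ribs in tray
m=show("ribs",P,(.4,.55),(.2,.35),(.005,.013))
# board per-row
E
```

```text
lid ctr [504.4  11.8] size [273.1 144.1] ang 5.25 med z 0.0677 mean [0.4897 0.0079 0.0677]
lid+all ctr [504.4  11.8] size [273.1 144.1] ang 5.25 med z 0.0698 mean [0.4999 0.0107 0.0825]
block ctr [423.9   5.3] size [ 58.7 112.1] ang 7.23 med z 0.0988 mean [0.4237 0.0054 0.0988]
bar ctr [504.2  11.3] size [11.  56.4] ang 4.19 med z 0.0931 mean [0.5039 0.0114 0.093 ]
roll ctr [583.7  20.6] size [100.5  99.2] ang 2.11 med z 0.1177 mean [0.5833 0.0206 0.1176]
(array([583.58053585,  21.09571989]), np.float64(50.74156479509498))
board ctr [ 484.6 -239. ] size [238.1 260.7] ang 87.42 med z 0.0097 mean [ 0.4827 -0.2392  0.0096]
trayrim ctr [556.4 254.3] size [156.4 287.1] ang 84.45 med z 0.0448 mean [0.5867 0.2647 0.0435]
cup ctr [528.  139.6] size [45.3 47.1] ang 1.22 med z 0.0336 mean [0.5299 0.1426 0.0327]
(array([527.83786142, 140.65065192]), np.float64(23.593660687554088))
smallroll ctr [320.8 241.9] size [76.7 80.1] ang 24.44 med z 0.0393 mean [0.3206 0.2415 0.0391]
(array([320.74884534, 241.86535095]), np.float64(39.245981367118155))
tab ctr [364.2 -16.7] size [ 4.9 24.7] ang 0.1 med z 0.057 mean [ 0.3641 -0.0151  0.0562]
ribs ctr [468.3 260.2] size [108.2  13.5] ang 80.59 med z 0.0083 mean [0.4693 0.2645 0.0085]
```

```bash
cat > plan.py <<'E'
import sys
from h import *
from scipy.spatial.transform import Rotation as R
def go(x,y,z,ang):
    o=monitor.get_obs();r=R.from_quat(o["tool_rot"]).as_matrix()
    a=np.degrees(np.arctan2(r[1,1],r[0,1])); d=(ang-a+180)%360-180
    turn=-np.radians(d)/0.1
    w=np.array([x,y,z])/1000-o["eef_pos"]
    t=np.radians(ang); ty=np.array([np.cos(t),np.sin(t)]); tx=np.array([-np.sin(t),np.cos(t)])*1.
    # tz down: tx = ty x tz ; ty=(c,s,0), tz=(0,0,-1) -> (-s, c)
    print(f"ty now {a:.2f} turn total {turn:.2f} units | shift in target frame: x {w[:2]@tx:.4f} y {w[:2]@ty:.4f} z(down) {-w[2]:.4f}")
if __name__=="__main__":
    st(); go(*map(float,sys.argv[1:5]))
E
python3 plan.py 583.6 64.4 200 90
```

```text
t 0.1 pos [0.2027 0.4565 0.2305] tx [-0.914  0.406 -0.   ] ty [ 0.406  0.914 -0.002] tz [-0.001 -0.002 -1.   ] q [ 1.153  0.241  0.004  1.335 -0.     1.571] F [ 0.6  0.4 -0.1] w 0.0853
ty now 66.06 turn total -4.18 units | shift in target frame: x -0.3809 y -0.3921 z(down) 0.0305
```

Emit:
{"fn": "send_rows", "kwargs": {
  "moves": [
    [0, 0, 0, -1.0],
    [0, 0, 0, -1.0]
  ],
  "claw": 1
}}

```text
clock: 0.3
eef_pos: [0.2027, 0.4566, 0.2308]
tool_rot: [0.107, 0.994, -0.001, -0.0]
ft_force: [-0.7, -0.4, -0.1]
grip_width: 0.0853
```

```bash
python3 plan.py 583.6 64.4 200 90
```

```text
t 0.3 pos [0.2027 0.4566 0.2308] tx [-0.977  0.212  0.   ] ty [ 0.212  0.977 -0.001] tz [-0.001 -0.001 -1.   ] q [ 1.153  0.241  0.004  1.335 -0.     1.367] F [-0.7 -0.4 -0.1] w 0.0853
ty now 77.76 turn total -2.14 units | shift in target frame: x -0.3809 y -0.3922 z(down) 0.0308
```

Emit:
{"fn": "send_rows", "kwargs": {
  "moves": [
    [0, 0, 0, -0.7],
    [0, 0, 0, -0.7],
    [0, 0, 0, -0.74],
    [-0.0272, -0.028, 0, 0],
    [-0.0272, -0.028, 0, 0],
    [-0.0272, -0.028, 0, 0],
    [-0.0272, -0.028, 0, 0],
    [-0.0272, -0.028, 0, 0],
    [-0.0272, -0.028, 0, 0],
    [-0.0272, -0.028, 0, 0],
    [-0.0272, -0.028, 0, 0],
    [-0.0272, -0.028, 0, 0],
    [-0.0272, -0.028, 0, 0],
    [-0.0272, -0.028, 0, 0],
    [-0.0272, -0.028, 0, 0],
    [-0.0272, -0.028, 0, 0],
    [-0.0272, -0.028, 0, 0],
    [0, 0, 0, 0]
  ]
}}

```text
clock: 2.1
eef_pos: [0.5845, 0.0599, 0.2297]
tool_rot: [0.005, 1.0, -0.001, -0.0]
ft_force: [0.0, 0.3, -0.9]
grip_width: 0.0855
```

```bash
python3 plan.py 583.6 64.4 75 90
```

```text
t 2.1 pos [0.5845 0.0599 0.2297] tx [-1.     0.009  0.   ] ty [ 0.009  1.    -0.001] tz [-0.    -0.001 -1.   ] q [ 1.030e-01  4.180e-01  2.520e-01  1.405e+00 -1.000e-03  1.120e-01] F [ 0.   0.3 -0.9] w 0.0855
ty now 89.48 turn total -0.09 units | shift in target frame: x 0.0009 y 0.0045 z(down) 0.1547
```

Candidates: rolls at top px (256,174) (orange core, on the lid, about 101–104 mm), (168,283) (same look, only about 79 mm), and (385,95) (blue). Red blocks: (262,241) on the lid, plus another on a crate at scene px (125,62). The crop shows the first of each is the one meant.

Emit:
{"fn": "send_rows", "kwargs": {
  "moves": [
    [0.001, 0.0045, 0, -0.09],
    [0, 0, 0.03, 0],
    [0, 0, 0.03, 0],
    [0, 0, 0.03, 0],
    [0, 0, 0.02, 0],
    [0, 0, 0.02, 0],
    [0, 0, 0.015, 0],
    [0, 0, 0.01, 0],
    [0, 0, 0, 0],
    [0, 0, 0, 0]
  ]
}}

```text
clock: 3.1
eef_pos: [0.5811, 0.0688, 0.0769]
tool_rot: [-0.003, 1.0, 0.0, 0.0]
ft_force: [-0.1, 1.2, 1.3]
grip_width: 0.0855
```

Emit:
{"fn": "send_rows", "kwargs": {
  "moves": [
    [0, 0, 0, 0],
    [0, 0, 0, 0],
    [0, 0, 0, 0],
    [0, 0, 0, 0],
    [0, 0, 0, 0],
    [0, 0, 0, 0],
    [0, 0, 0, 0],
    [0, 0, 0, 0],
    [0, 0, 0, 0],
    [0, 0, 0, 0]
  ],
  "claw": -1
}}

```text
clock: 4.1
eef_pos: [0.5816, 0.068, 0.0768]
tool_rot: [-0.003, 1.0, -0.0, 0.0]
ft_force: [-1.1, -0.8, 4.6]
grip_width: 0.018
```

```bash
python3 plan.py 541.2 -273.1 75 90
python3 - <<'E'
from h import *
for n in ("scene","top"):
    p,d=cams.camera(n); cv2.imwrite(f"pics/{n}1.png",p)
E
```

```text
t 4.1 pos [0.5816 0.068  0.0768] tx [-1.    -0.005 -0.001] ty [-0.005  1.    -0.   ] tz [ 0.001 -0.    -1.   ] q [ 0.116  0.513 -0.01   1.046 -0.     0.111] F [-1.1 -0.8  4.6] w 0.018
ty now 90.29 turn total 0.05 units | shift in target frame: x 0.0404 y -0.3411 z(down) 0.0018
```

View pics/scene1.png

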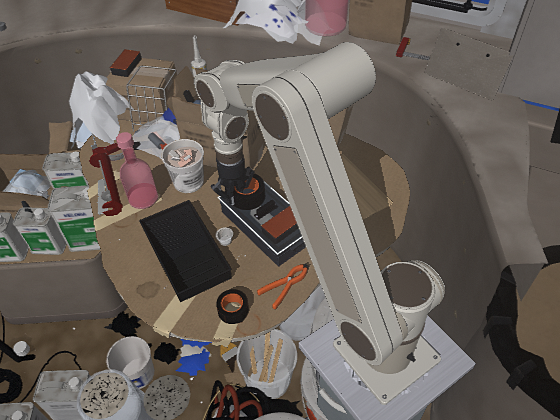

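Grasped the wall (18 mm opening). Lift and carry to the board.

Emit:
{"fn": "send_rows", "kwargs": {
  "moves": [
    [0, 0, -0.015, 0],
    [0, 0, -0.03, 0],
    [0, 0, -0.03, 0],
    [0, 0, -0.03, 0],
    [0.004, -0.034, 0, 0],
    [0.004, -0.034, 0, 0],
    [0.004, -0.034, 0, 0],
    [0.004, -0.034, 0, 0],
    [0.004, -0.034, 0, 0],
    [0.004, -0.034, 0, 0],
    [0.004, -0.034, 0, 0],
    [0.004, -0.034, 0, 0],
    [0.004, -0.034, 0, 0],
    [0.004, -0.035, 0, 0],
    [0, 0, 0, 0],
    [0, 0, 0, 0],
    [0, 0, 0, 0]
  ]
}}

```text
clock: 5.9
eef_pos: [0.5426, -0.2721, 0.1803]
tool_rot: [-0.003, 1.0, 0.001, -0.001]
ft_force: [0.4, 0.0, -1.4]
grip_width: 0.0183
```

```bash
python3 plan.py 541.2 -273.1 20 90
python3 - <<'E'
from h import *
p,d=cams.camera("top"); cv2.imwrite(f"pics/top2.png",p)
E
```

```text
t 5.9 pos [ 0.5426 -0.2721  0.1803] tx [-1.    -0.006  0.002] ty [-0.006  1.     0.002] tz [-0.002  0.002 -1.   ] q [-4.650e-01  4.800e-01  2.190e-01  1.312e+00  1.000e-03 -4.710e-01] F [ 0.4  0.  -1.4] w 0.0183
ty now 90.34 turn total 0.06 units | shift in target frame: x 0.0014 y -0.0010 z(down) 0.1603
```

View pics/top2.png

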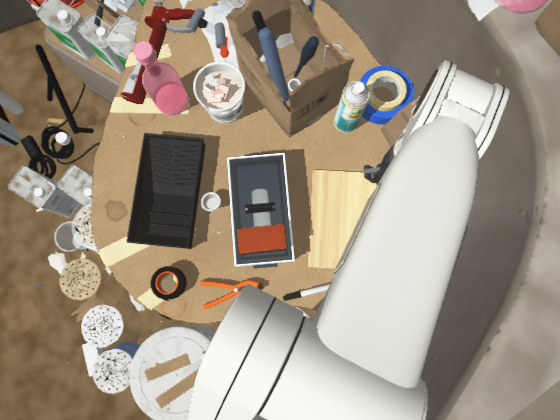

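Roller cover is visible through the lid at (261,208); the block and lid have not moved. Lowering the roll.

Emit:
{"fn": "send_rows", "kwargs": {
  "moves": [
    [0, 0, 0.03, 0],
    [0, 0, 0.03, 0],
    [0, 0, 0.03, 0],
    [0, 0, 0.03, 0],
    [0, 0, 0.02, 0],
    [0, 0, 0.01, 0],
    [0, 0, 0.006, 0],
    [0, 0, 0, 0],
    [0, 0, 0, 0],
    [0, 0, 0, 0]
  ]
}}

```text
clock: 6.95
eef_pos: [0.544, -0.2736, 0.0268]
tool_rot: [-0.003, 1.0, -0.001, 0.001]
ft_force: [-0.2, -0.4, -2.1]
grip_width: 0.0181
```

Emit:
{"fn": "send_rows", "kwargs": {
  "moves": [
    [0, 0, 0.002, 0],
    [0, 0, 0.002, 0],
    [0, 0, 0.001, 0],
    [0, 0, 0, 0],
    [0, 0, 0, 0]
  ]
}}

```text
clock: 7.45
eef_pos: [0.5429, -0.2732, 0.0202]
tool_rot: [-0.003, 1.0, 0.0, -0.0]
ft_force: [0.0, -0.1, -2.0]
grip_width: 0.0182
```

Emit:
{"fn": "send_rows", "kwargs": {
  "moves": [
    [0, 0, 0.0015, 0],
    [0, 0, 0, 0],
    [0, 0, 0, 0]
  ]
}}

```text
clock: 7.75
eef_pos: [0.5432, -0.2733, 0.0189]
tool_rot: [-0.003, 1.0, -0.0, 0.0]
ft_force: [0.0, -0.6, -0.7]
grip_width: 0.0179
```

Emit:
{"fn": "send_rows", "kwargs": {
  "moves": [
    [0, 0, 0, 0],
    [0, 0, 0, 0],
    [0, 0, 0, 0],
    [0, 0, 0, 0],
    [0, 0, 0, 0],
    [0, 0, 0, 0],
    [0, 0, -0.02, 0],
    [0, 0, -0.03, 0],
    [0, 0, -0.04, 0],
    [0, 0, -0.04, 0],
    [0, 0, -0.03, 0],
    [0, 0, 0, 0],
    [0, 0, 0, 0]
  ],
  "claw": 1
}}

```text
clock: 9.05
eef_pos: [0.5434, -0.2733, 0.1796]
tool_rot: [-0.003, 1.0, -0.0, 0.001]
ft_force: [0.1, -0.0, -0.3]
grip_width: 0.0851
```

```bash
python3 plan.py 424 5.3 180 7
```

```text
t 9.05 pos [ 0.5434 -0.2733  0.1796] tx [-1.    -0.005 -0.002] ty [-0.005  1.    -0.001] tz [ 0.002 -0.001 -1.   ] q [-0.466  0.479  0.216  1.306 -0.    -0.471] F [ 0.1 -0.  -0.3] w 0.0851
ty now 90.30 turn total 14.54 units | shift in target frame: x 0.2911 y -0.0845 z(down) -0.0004
```

Emit:
{"fn": "send_rows", "kwargs": {
  "moves": [
    [0, 0, 0, 0.97],
    [0, 0, 0, 0.97],
    [0, 0, 0, 0.97],
    [0, 0, 0, 0.97],
    [0, 0, 0, 0.97],
    [0, 0, 0, 0.97],
    [0, 0, 0, 0.97],
    [0, 0, 0, 0.97],
    [0, 0, 0, 0.97],
    [0, 0, 0, 0.97],
    [0, 0, 0, 0.97],
    [0, 0, 0, 0.97],
    [0, 0, 0, 0.97],
    [0, 0, 0, 0.97],
    [0, 0, 0, 0.96]
  ]
}}

```text
clock: 10.55
eef_pos: [0.5417, -0.2725, 0.1762]
tool_rot: [0.664, 0.748, -0.001, -0.002]
ft_force: [0.1, -0.4, 0.2]
grip_width: 0.0852
```

Emit:
{"fn": "send_rows", "kwargs": {
  "moves": [
    [0.0291, -0.0084, 0, 0],
    [0.0291, -0.0084, 0, 0],
    [0.0291, -0.0084, 0, 0],
    [0.0291, -0.0084, 0, 0],
    [0.0291, -0.0084, 0, 0],
    [0.0291, -0.0084, 0, 0],
    [0.0291, -0.0084, 0, 0],
    [0.0291, -0.0084, 0, 0],
    [0.0291, -0.0084, 0, 0],
    [0.0291, -0.0084, 0, 0],
    [0, 0, 0, 0],
    [0, 0, 0, 0],
    [0, 0, 0, 0]
  ]
}}

```text
clock: 11.85
eef_pos: [0.424, 0.005, 0.178]
tool_rot: [0.663, 0.749, -0.001, -0.0]
ft_force: [-0.7, -0.3, 0.2]
grip_width: 0.0854
```

```bash
python3 plan.py 424 5.3 72 7.2;  python3 - <<'E'
from fit import *
p,d=cams.camera("top"); cv2.imwrite(f"pics/top3.png",p)
P=deproj("top",d)
m=show("roll",P,(.4,.7),(-.42,-.2),(.05,.07)); print(fitc(P[m][:,:2]))
E
```

```text
t 11.85 pos [0.424 0.005 0.178] tx [-0.121  0.993 -0.   ] ty [ 0.993  0.121 -0.001] tz [-0.001 -0.    -1.   ] q [ 0.012  0.126 -0.28   1.166 -0.     1.461] F [-0.7 -0.3  0.2] w 0.0854
ty now 6.96 turn total -0.04 units | shift in target frame: x 0.0003 y 0.0000 z(down) 0.1060
roll ctr [ 543.8 -315.8] size [ 99.1 103.9] ang 47.73 med z 0.0595 mean [ 0.5434 -0.3159  0.0594]
(array([ 544.66079462, -316.27269916]), np.float64(51.14978005176465))
```

View pics/top3.png

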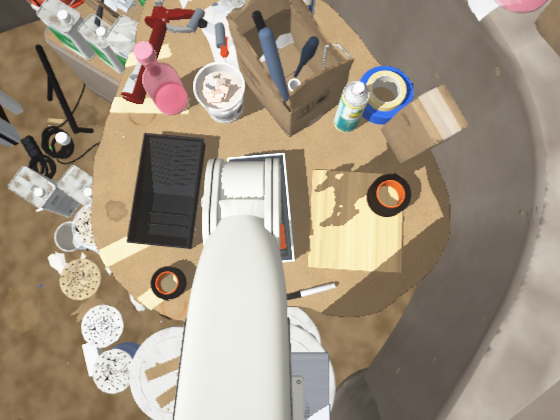

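Emit:
{"fn": "send_rows", "kwargs": {
  "moves": [
    [0, 0, 0.03, 0],
    [0, 0, 0.03, 0],
    [0, 0, 0.02, 0],
    [0, 0, 0.015, 0],
    [0, 0, 0.01, 0],
    [0, 0, 0.005, 0],
    [0, 0, 0, 0],
    [0, 0, 0, 0],
    [0, 0, 0, 0]
  ]
}}

```text
clock: 12.8
eef_pos: [0.425, 0.0054, 0.0696]
tool_rot: [0.663, 0.749, 0.001, 0.001]
ft_force: [0.1, 0.7, -0.3]
grip_width: 0.0855
```

Emit:
{"fn": "send_rows", "kwargs": {
  "moves": [
    [0, 0, 0, 0],
    [0, 0, 0, 0],
    [0, 0, 0, 0],
    [0, 0, 0, 0],
    [0, 0, 0, 0],
    [0, 0, 0, 0],
    [0, 0, 0, 0]
  ],
  "claw": -1
}}

```text
clock: 13.5
eef_pos: [0.4249, 0.0055, 0.0697]
tool_rot: [0.663, 0.749, 0.001, 0.001]
ft_force: [-1.2, -0.5, 6.4]
grip_width: 0.0607
```

```bash
python3 - <<'E'
import numpy as np
c=np.array([484.6,-239]);a=np.radians(-2.6);ex=np.array([np.cos(a),np.sin(a)]);ey=np.array([-ex[1],ex[0]])
print("block",c-62*ex-78*ey,"lid",c+60*ey)
E
python3 plan.py 419 -314 66 7.2
```

```text
block [ 419.1255116  -314.10719918] lid [ 487.32177929 -179.06176581]
t 13.5 pos [0.4249 0.0055 0.0697] tx [-0.122  0.993 -0.   ] ty [0.993 0.122 0.002] tz [ 0.002  0.    -1.   ] q [ 0.013  0.243 -0.453  0.873 -0.     1.462] F [-1.2 -0.5  6.4] w 0.0607
ty now 7.00 turn total -0.04 units | shift in target frame: x -0.3163 y -0.0459 z(down) 0.0037
```

Emit:
{"fn": "send_rows", "kwargs": {
  "moves": [
    [0, 0, -0.01, 0],
    [0, 0, -0.02, 0],
    [0, 0, -0.03, 0],
    [0, 0, -0.03, 0.6],
    [0, 0, -0.02, 0.6],
    [0, 0, 0, 0.54],
    [0, 0, 0, 0],
    [0, 0, 0, 0]
  ]
}}

```text
clock: 14.3
eef_pos: [0.4237, 0.0055, 0.1787]
tool_rot: [0.725, 0.689, -0.0, -0.0]
ft_force: [0.4, -0.3, -1.3]
grip_width: 0.0606
```

```bash
python3 plan.py 419 -314 12 -3
```

```text
t 14.3 pos [0.4237 0.0055 0.1787] tx [ 0.051  0.999 -0.   ] ty [ 0.999 -0.051 -0.001] tz [-0.001 -0.    -1.   ] q [ 0.013  0.124 -0.28   1.167 -0.     1.635] F [ 0.4 -0.3 -1.3] w 0.0606
ty now -2.91 turn total 0.02 units | shift in target frame: x -0.3193 y 0.0120 z(down) 0.1667
```

Emit:
{"fn": "send_rows", "kwargs": {
  "moves": [
    [-0.032, 0.0012, 0, 0],
    [-0.032, 0.0012, 0, 0],
    [-0.032, 0.0012, 0, 0],
    [-0.032, 0.0012, 0, 0],
    [-0.032, 0.0012, 0, 0],
    [-0.032, 0.0012, 0, 0],
    [-0.032, 0.0012, 0, 0],
    [-0.032, 0.0012, 0, 0],
    [-0.032, 0.0012, 0, 0],
    [-0.0313, 0.0012, 0, 0],
    [0, 0, 0.03, 0],
    [0, 0, 0.03, 0],
    [0, 0, 0.03, 0],
    [0, 0, 0.03, 0],
    [0, 0, 0.02, 0],
    [0, 0, 0.015, 0],
    [0, 0, 0.007, 0],
    [0, 0, 0, 0],
    [0, 0, 0, 0],
    [0, 0, 0, 0]
  ]
}}

```text
clock: 16.3
eef_pos: [0.4203, -0.3145, 0.0178]
tool_rot: [0.725, 0.689, 0.0, 0.001]
ft_force: [-0.1, -0.3, -0.6]
grip_width: 0.0608
```

Emit:
{"fn": "send_rows", "kwargs": {
  "moves": [
    [0, 0, 0.002, 0],
    [0, 0, 0.002, 0],
    [0, 0, 0.002, 0],
    [0, 0, 0, 0],
    [0, 0, 0, 0]
  ]
}}

```text
clock: 16.8
eef_pos: [0.4198, -0.3142, 0.0117]
tool_rot: [0.725, 0.689, 0.0, 0.001]
ft_force: [-1.0, 1.3, 4.4]
grip_width: 0.0609
```

Emit:
{"fn": "send_rows", "kwargs": {
  "moves": [
    [0, 0, 0, 0],
    [0, 0, 0, 0],
    [0, 0, 0, 0],
    [0, 0, 0, 0],
    [0, 0, 0, 0],
    [0, 0, -0.02, 0],
    [0, 0, -0.03, 0],
    [0, 0, -0.04, 0],
    [0, 0, -0.04, 0],
    [0, 0, -0.03, 0],
    [0, 0, 0, -0.5],
    [0, 0, 0, -0.93],
    [0, 0, 0, 0],
    [0, 0, 0, 0]
  ],
  "claw": 1
}}

```text
clock: 18.2
eef_pos: [0.4194, -0.3139, 0.1706]
tool_rot: [0.675, 0.738, -0.0, -0.0]
ft_force: [0.1, 0.1, 0.6]
grip_width: 0.0854
```

```bash
python3 plan.py 504.2 11.6 72 5.25;  python3 - <<'E'
from fit import *
p,d=cams.camera("top"); cv2.imwrite(f"pics/top4.png",p)
P=deproj("top",d)
m=show("roll",P,(.4,.7),(-.42,-.2),(.05,.07)); print(fitc(P[m][:,:2]))
show("lid",P,(.34,.7),(-.1,.12),(.060,.076))
show("bar",P,(.48,.53),(-.1,.12),(.088,.105))
E
```

```text
t 18.2 pos [ 0.4194 -0.3139  0.1706] tx [-0.089  0.996  0.   ] ty [ 0.996  0.089 -0.   ] tz [-0.  0. -1.] q [-0.643  0.322 -0.046  1.204  0.     0.839] F [0.1 0.1 0.6] w 0.0854
ty now 5.11 turn total -0.02 units | shift in target frame: x 0.3164 y 0.1142 z(down) 0.0986
roll ctr [ 544.8 -315.5] size [ 97.2 103.1] ang 47.3 med z 0.0596 mean [ 0.5451 -0.3131  0.0594]
(array([ 544.76977782, -316.0683753 ]), np.float64(51.03181751284941))
lid ctr [504.5  11.6] size [273.5 143.9] ang 5.24 med z 0.0678 mean [0.5011 0.0114 0.0678]
bar ctr [503.9  11.3] size [11.  56.7] ang 5.7 med z 0.0929 mean [0.5036 0.0111 0.0931]
```

View pics/top4.png

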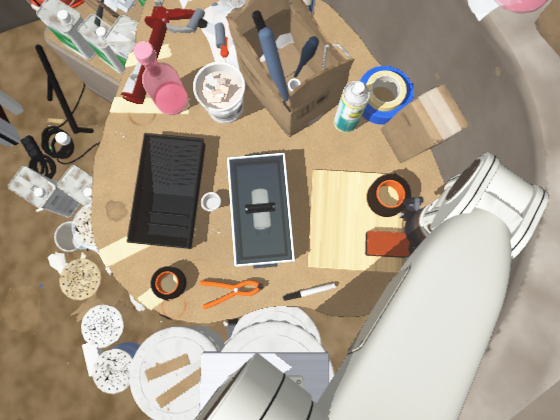

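Emit:
{"fn": "send_rows", "kwargs": {
  "moves": [
    [0.0288, 0.0104, 0, 0],
    [0.0288, 0.0104, 0, 0],
    [0.0288, 0.0104, 0, 0],
    [0.0288, 0.0104, 0, 0],
    [0.0288, 0.0104, 0, 0],
    [0.0288, 0.0104, 0, 0],
    [0.0288, 0.0104, 0, 0],
    [0.0288, 0.0104, 0, 0],
    [0.0288, 0.0104, 0, 0],
    [0.0288, 0.0104, 0, 0],
    [0.0284, 0.0102, 0, 0],
    [0, 0, 0.03, 0],
    [0, 0, 0.03, 0],
    [0, 0, 0.02, 0],
    [0, 0, 0.01, 0],
    [0, 0, 0, 0],
    [0, 0, 0, 0],
    [0, 0, 0, 0]
  ]
}}

```text
clock: 20.05
eef_pos: [0.5057, 0.0113, 0.0821]
tool_rot: [0.674, 0.738, 0.001, 0.001]
ft_force: [0.1, 0.0, 0.4]
grip_width: 0.0851
```

```bash
python3 plan.py 504.2 11.6 71.5 5.25
```

```text
t 20.05 pos [0.5057 0.0113 0.0821] tx [-0.09   0.996 -0.   ] ty [0.996 0.09  0.003] tz [ 0.003  0.    -1.   ] q [ 0.022  0.367 -0.232  0.969 -0.     1.503] F [0.1 0.  0.4] w 0.0851
ty now 5.19 turn total -0.01 units | shift in target frame: x 0.0004 y -0.0015 z(down) 0.0106
```

Emit:
{"fn": "send_rows", "kwargs": {
  "moves": [
    [0, -0.001, 0.006, 0],
    [0, 0, 0.004, 0],
    [0, 0, 0, 0],
    [0, 0, 0, 0]
  ]
}}

```text
clock: 20.45
eef_pos: [0.5034, 0.0113, 0.0707]
tool_rot: [0.674, 0.739, -0.0, -0.0]
ft_force: [-0.8, 0.5, -0.3]
grip_width: 0.0856
```

Emit:
{"fn": "send_rows", "kwargs": {
  "moves": [
    [0, 0, 0, 0],
    [0, 0, 0, 0],
    [0, 0, 0, 0],
    [0, 0, 0, 0],
    [0, 0, 0, 0],
    [0, 0, 0, 0],
    [0, 0, 0, 0],
    [0, 0, 0, 0],
    [0, 0, 0, 0],
    [0, 0, 0, 0]
  ],
  "claw": -1
}}

```text
clock: 21.45
eef_pos: [0.5039, 0.0114, 0.0711]
tool_rot: [0.674, 0.739, 0.0, 0.0]
ft_force: [0.1, 0.2, 3.9]
grip_width: 0.013
```

```bash
python3 plan.py 487.3 -179 20 -2.6
```

```text
t 21.45 pos [0.5039 0.0114 0.0711] tx [-0.091  0.996 -0.   ] ty [0.996 0.091 0.001] tz [ 0.001  0.    -1.   ] q [ 0.023  0.378 -0.249  0.943  0.     1.502] F [0.1 0.2 3.9] w 0.013
ty now 5.21 turn total 1.36 units | shift in target frame: x -0.1909 y -0.0080 z(down) 0.0511
```

Emit:
{"fn": "send_rows", "kwargs": {
  "moves": [
    [0, 0, -0.005, 0],
    [0, 0, -0.01, 0],
    [0, 0, -0.015, 0],
    [0, 0, -0.02, 0],
    [0, 0, -0.02, 0],
    [0, 0, -0.02, 0],
    [0, 0, 0, 0.5],
    [0, 0, 0, 0.5],
    [0, 0, 0, 0.36],
    [-0.015, -0.0008, 0, 0],
    [-0.022, -0.0009, 0, 0],
    [-0.022, -0.0009, 0, 0],
    [-0.022, -0.0009, 0, 0],
    [-0.022, -0.0009, 0, 0],
    [-0.022, -0.0009, 0, 0],
    [-0.022, -0.0009, 0, 0],
    [-0.022, -0.0009, 0, 0],
    [-0.0219, -0.0009, 0, 0],
    [0, 0, 0, 0],
    [0, 0, 0, 0]
  ]
}}

```text
clock: 23.45
eef_pos: [0.4862, -0.1797, 0.1607]
tool_rot: [0.723, 0.691, -0.0, -0.001]
ft_force: [0.6, -0.0, -2.7]
grip_width: 0.0125
```

```bash
python3 plan.py 487.3 -179 25 -2.6;python3 - <<'E'
from fit import *
p,d=cams.camera("top"); cv2.imwrite(f"pics/top5.png",p)
p,d=cams.camera("scene"); cv2.imwrite(f"pics/scene5.png",p)
E
```

```text
t 23.45 pos [ 0.4862 -0.1797  0.1607] tx [0.046 0.999 0.001] ty [ 0.999 -0.046 -0.001] tz [-0.001  0.001 -1.   ] q [-0.354  0.319 -0.077  1.176  0.     1.263] F [ 0.6 -0.  -2.7] w 0.0125
ty now -2.66 turn total -0.01 units | shift in target frame: x 0.0007 y 0.0010 z(down) 0.1357
```

View pics/top5.png

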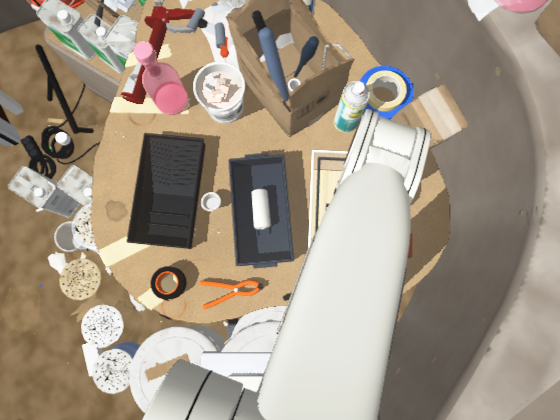

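The tub is open with the roller cover at (261,209), and the lid is hanging over the board. Lowering it.

Emit:
{"fn": "send_rows", "kwargs": {
  "moves": [
    [0, 0.001, 0.02, 0],
    [0, 0, 0.025, 0],
    [0, 0, 0.025, 0],
    [0, 0, 0.025, 0],
    [0, 0, 0.02, 0],
    [0, 0, 0.01, 0],
    [0, 0, 0.005, 0],
    [0, 0, 0, 0],
    [0, 0, 0, 0],
    [0, 0, 0, 0]
  ]
}}

```text
clock: 24.55
eef_pos: [0.4889, -0.1793, 0.0319]
tool_rot: [0.723, 0.691, 0.001, 0.001]
ft_force: [-0.0, -0.7, -2.8]
grip_width: 0.0125
```

Emit:
{"fn": "send_rows", "kwargs": {
  "moves": [
    [0, 0, 0.002, 0],
    [0, 0, 0.002, 0],
    [0, 0, 0, 0],
    [0, 0, 0, 0]
  ]
}}

```text
clock: 24.95
eef_pos: [0.4878, -0.179, 0.0267]
tool_rot: [0.723, 0.691, -0.0, -0.0]
ft_force: [-0.0, 0.6, -3.5]
grip_width: 0.0127
```

Emit:
{"fn": "send_rows", "kwargs": {
  "moves": [
    [0, 0, 0.0015, 0],
    [0, 0, 0, 0],
    [0, 0, 0, 0]
  ]
}}

```text
clock: 25.25
eef_pos: [0.4879, -0.179, 0.0252]
tool_rot: [0.723, 0.691, -0.0, -0.0]
ft_force: [0.8, 0.1, -2.1]
grip_width: 0.0125
```

Emit:
{"fn": "send_rows", "kwargs": {
  "moves": [
    [0, 0, 0.0005, 0],
    [0, 0, 0, 0],
    [0, 0, 0, 0],
    [0, 0, 0, 0],
    [0, 0, 0, 0],
    [0, 0, 0, 0],
    [0, 0, -0.02, 0],
    [0, 0, -0.03, 0],
    [0, 0, -0.04, 0],
    [0, 0, -0.04, 0],
    [0, 0, -0.02, 0],
    [0, 0, 0, -0.9],
    [0, 0, 0, -0.9],
    [0, 0, 0, -0.9],
    [0, 0, 0, -0.9],
    [0, 0, 0, -0.9],
    [0, 0, 0, -0.9],
    [0, 0, 0, -0.9],
    [0, 0, 0, -0.9],
    [0, 0, 0, 0]
  ],
  "claw": 1
}}

```text
clock: 27.25
eef_pos: [0.4879, -0.179, 0.1748]
tool_rot: [0.433, 0.901, -0.0, -0.0]
ft_force: [0.4, 0.1, 0.4]
grip_width: 0.0854
```

Emit:
{"fn": "send_rows", "kwargs": {
  "moves": [
    [0, 0, 0, -0.9],
    [0, 0, 0, -0.9],
    [0, 0, 0, -0.9],
    [0, 0, 0, -0.9],
    [0, 0, 0, -0.9],
    [0, 0, 0, -0.9],
    [0, 0, 0, -0.9],
    [0, 0, 0, -0.9],
    [0, 0, 0, -0.9],
    [0, 0, 0, -0.6],
    [0, 0, 0, 0],
    [0, 0, 0, 0]
  ],
  "claw": 0.5
}}

```text
clock: 28.45
eef_pos: [0.4879, -0.179, 0.1748]
tool_rot: [0.014, 1.0, 0.0, -0.0]
ft_force: [0.5, 0.4, 0.0]
grip_width: 0.0637
```

```bash
python3 - <<'E'
from fit import *
p,d=cams.camera("top"); cv2.imwrite(f"pics/top6.png",p)
P=deproj("top",d)
m=show("roll",P,(.4,.7),(-.42,-.2),(.05,.07)); print(fitc(P[m][:,:2]))
show("roller",P,(.4,.6),(-.04,.06),(.025,.058))
show("roller top",P,(.4,.6),(-.04,.06),(.04,.058))
show("tubrim",P,(.34,.7),(-.1,.12),(.054,.07),clean=False)
show("lid",P,(.3,.7),(-.3,-.1),(.016,.03))
E
python3 plan.py 504 11.5 130 95.25
```

```text
t 28.5 pos [ 0.4879 -0.179   0.1748] tx [-1.     0.028  0.   ] ty [ 0.028  1.    -0.   ] tz [-0. -0. -1.] q [-0.352  0.311 -0.05   1.21  -0.    -0.324] F [0.8 0.8 0. ] w 0.0641
ty now 88.41 turn total -1.19 units | shift in target frame: x -0.0334 y 0.1883 z(down) 0.0448Traceback (most recent call last):
  File "<stdin>", line 4, in <module>
  File "fit.py", line 13, in show
    m=region(P,*a,**k); r=rect(P,m); q=P[m]
  File "fit.py", line 11, in region
    return (l==(1+np.argmax(s[1:,4])))&(z>zl[0])&(z<zl[1])&(x>xl[0])&(x<xl[1])&(y>yl[0])&(y<yl[1])
                  ~~~~~~~~~^^^^^^^^^
    return _wrapfunc(a, 'argmax', axis=axis, out=out, **kwds)
    return bound(*args, **kwds)
ValueError: attempt to get argmax of an empty sequence
```

View pics/top6.png

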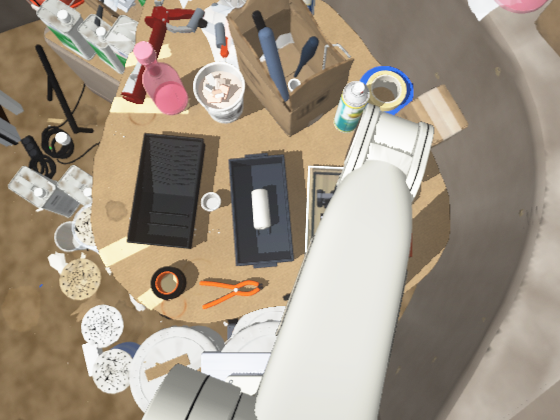

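Run:
```python
from fit import *
p,d=cams.camera("top"); 
P=deproj("top",d)
show("roller",P,(.4,.6),(-.04,.06),(.027,.06))
show("roller top",P,(.4,.6),(-.04,.06),(.04,.06))
show("tubrim",P,(.34,.7),(-.1,.12),(.054,.07),clean=False)
```

```text
roller ctr [509.6  11.4] size [96.9 39.5] ang 4.97 med z 0.0448 mean [0.5078 0.0112 0.0436]
roller top ctr [510.2  11.4] size [95.6 30.2] ang 5.19 med z 0.0461 mean [0.5092 0.0119 0.0459]
tubrim ctr [505.   12.3] size [291.6 143.6] ang 5.27 med z 0.0615 mean [0.5016 0.0128 0.0612]
```

```bash
python3 plan.py 509 11.6 100 95.1
```

```text
t 28.55 pos [ 0.4879 -0.179   0.1748] tx [-1.     0.027  0.   ] ty [0.027 1.    0.   ] tz [-0.  0. -1.] q [-0.352  0.311 -0.05   1.21   0.    -0.324] F [1.  0.4 0.2] w 0.064
ty now 88.43 turn total -1.16 units | shift in target frame: x -0.0379 y 0.1880 z(down) 0.0748
```

Emit:
{"fn": "send_rows", "kwargs": {
  "moves": [
    [0, 0, 0, -0.6],
    [0, 0, 0, -0.56],
    [-0.0047, 0.0235, 0, 0],
    [-0.0047, 0.0235, 0, 0],
    [-0.0047, 0.0235, 0, 0],
    [-0.0047, 0.0235, 0, 0],
    [-0.0047, 0.0235, 0, 0],
    [-0.0048, 0.0235, 0, 0],
    [-0.0048, 0.0235, 0, 0],
    [-0.0048, 0.0235, 0, 0],
    [0, 0, 0.03, 0],
    [0, 0, 0.03, 0],
    [0, 0, 0.02, 0],
    [0, 0, 0, 0],
    [0, 0, 0, 0],
    [0, 0, 0, 0]
  ]
}}

```text
clock: 30.15
eef_pos: [0.51, 0.0115, 0.0963]
tool_rot: [-0.045, 0.999, -0.0, 0.001]
ft_force: [-0.6, -0.1, 0.7]
grip_width: 0.0639
```

```bash
python3 plan.py 509 11.6 9 95.1
python3 - <<'E'
from fit import *
p,d=cams.camera("top"); cv2.imwrite("pics/top7.png",p)
P=deproj("top",d)
show("lid",P,(.3,.7),(-.3,-.1),(.016,.03))
m=show("roll",P,(.4,.7),(-.42,-.2),(.05,.07)); print(fitc(P[m][:,:2]))
show("block",P,(.36,.48),(-.42,-.2),(.033,.05))
E
```

```text
t 30.15 pos [0.51   0.0115 0.0963] tx [-0.996 -0.09  -0.003] ty [-0.09   0.996 -0.   ] tz [ 0.003 -0.    -1.   ] q [ 0.023  0.359 -0.202  1.007 -0.    -0.067] F [-0.6 -0.1  0.7] w 0.0639
ty now 95.14 turn total 0.01 units | shift in target frame: x 0.0010 y 0.0002 z(down) 0.0873
lid ctr [ 487.6 -179.2] size [144.6 274.2] ang 87.52 med z 0.0217 mean [ 0.4841 -0.1785  0.0218]
roll ctr [ 543.7 -317. ] size [ 97.3 103.5] ang 45.06 med z 0.0596 mean [ 0.5433 -0.3159  0.0594]
(array([ 544.6770771 , -315.92778796]), np.float64(51.1586566442236))
block ctr [ 419.1 -313.1] size [112.9  59. ] ang 86.83 med z 0.0411 mean [ 0.4186 -0.3129  0.0409]
```

View pics/top7.png

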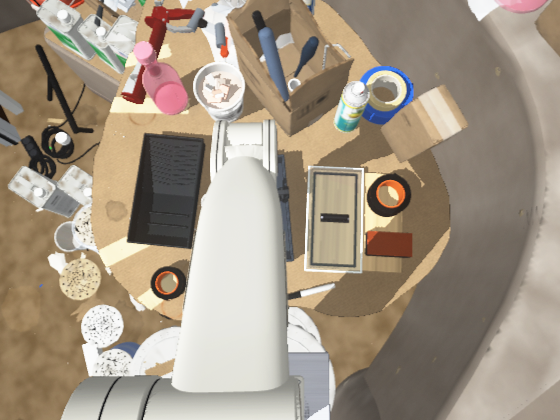

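Lid flat on the board at (335,218), beside the roll (390,195) and the block (389,244). Now descending on the roller cover.

Emit:
{"fn": "send_rows", "kwargs": {
  "moves": [
    [0, 0, 0.02, 0],
    [0, 0, 0.02, 0],
    [0, 0, 0.02, 0],
    [0, 0, 0.015, 0],
    [0, 0, 0.008, 0],
    [0, 0, 0.003, 0],
    [0, 0, 0, 0],
    [0, 0, 0, 0]
  ]
}}

```text
clock: 31.0
eef_pos: [0.5097, 0.0116, 0.0098]
tool_rot: [-0.045, 0.999, -0.0, 0.001]
ft_force: [0.9, -0.4, -0.2]
grip_width: 0.0642
```

Emit:
{"fn": "send_rows", "kwargs": {
  "moves": [
    [0, 0, 0, 0],
    [0, 0, 0, 0],
    [0, 0, 0, 0],
    [0, 0, 0, 0],
    [0, 0, 0, 0],
    [0, 0, 0, 0]
  ],
  "claw": -1
}}

```text
clock: 31.6
eef_pos: [0.5097, 0.0133, 0.0102]
tool_rot: [-0.046, 0.999, 0.002, 0.001]
ft_force: [-2.1, 2.8, 6.2]
grip_width: 0.0422
```

Emit:
{"fn": "send_rows", "kwargs": {
  "moves": [
    [0, 0, -0.01, 0],
    [0, 0, -0.02, 0],
    [0, 0, -0.03, 0],
    [0, 0, -0.03, 0],
    [0, 0, -0.03, 0],
    [0, 0, -0.03, 0],
    [0, 0, 0, -0.92],
    [0, 0, 0, -0.92],
    [0, 0, 0, -0.92],
    [0, 0, 0, -0.92],
    [0, 0, 0, -0.92],
    [0, 0, 0, -0.92],
    [0, 0, 0, -0.92],
    [0, 0, 0, -0.92],
    [0, 0, 0, -0.92],
    [0, 0, 0, -0.92],
    [0, 0, 0, -0.92],
    [0, 0, 0, -0.92],
    [0, 0, 0, -0.92],
    [0, 0, 0, -0.92]
  ]
}}

```text
clock: 33.6
eef_pos: [0.5087, 0.0113, 0.1595]
tool_rot: [-0.637, 0.771, -0.0, 0.0]
ft_force: [-0.7, 0.2, 0.3]
grip_width: 0.0419
```

```bash
python3 plan.py 483.7 261 130 174.45
python3 - <<'E'
from fit import *
P=np.load("pics/P0.npy")
x,y,z=P[...,0],P[...,1],P[...,2]
m=(x>.38)&(x<.75)&(y>.15)&(y<.37)&(z>.038)&(z<.05)
r=rect(P,m);print(r)
a=np.radians(-5.55);c=np.array(r[0])/1000;ex=np.array([np.cos(a),np.sin(a)]);ey=np.array([-ex[1],ex[0]])
q=np.stack([(P[...,:2]-c)@ex,(P[...,:2]-c)@ey,z],-1)
# profile along tray x, |y|<40
for lo in np.arange(-.15,.0,.004):
    s=(abs(q[...,1])<.05)&(q[...,0]>lo)&(q[...,0]<lo+.004)&(z<.1)
    print(round(lo+.002,3),np.median(q[s][:,2]).round(4),end=' | ')
p,d=cams.camera("scene"); cv2.imwrite("pics/scene8.png",p)
E
```

```text
t 33.6 pos [0.5087 0.0113 0.1595] tx [-0.188 -0.982  0.001] ty [-0.982  0.188 -0.001] tz [ 0.001 -0.001 -1.   ] q [ 2.200e-02  3.000e-01 -1.060e-01  1.164e+00 -1.000e-03 -1.359e+00] F [-0.7  0.2  0.3] w 0.0419
ty now 169.16 turn total -0.92 units | shift in target frame: x -0.2462 y 0.0491 z(down) 0.0295
((557.091796875, 243.3994140625), (183.86668395996094, 291.372314453125), 84.83058166503906)
-0.148 0.0009 | -0.144 0.0039 | -0.14 0.0469 | -0.136 0.0044 | -0.132 0.0034 | -0.128 0.0037 | -0.124 0.0034 | -0.12 0.0041 | -0.116 0.004 | -0.112 0.0036 | -0.108 0.0043 | -0.104 0.0039 | -0.1 0.0046 | -0.096 0.0039 | -0.092 0.0046 | -0.088 0.0093 | -0.084 0.0039 | -0.08 0.0036 | -0.076 0.0035 | -0.072 0.0034 | -0.068 0.004 | -0.064 0.0037 | -0.06 0.0069 | -0.056 0.0082 | -0.052 0.0032 | -0.048 0.0035 | -0.044 0.004 | -0.04 0.004 | -0.036 0.0033 | -0.032 0.0035 | -0.028 0.0036 | -0.024 0.0038 | -0.02 0.0034 | -0.016 0.0031 | -0.012 0.0035 | -0.008 0.0039 | -0.004 0.0053 | 0.0 0.0062 |
```

View pics/scene8.png

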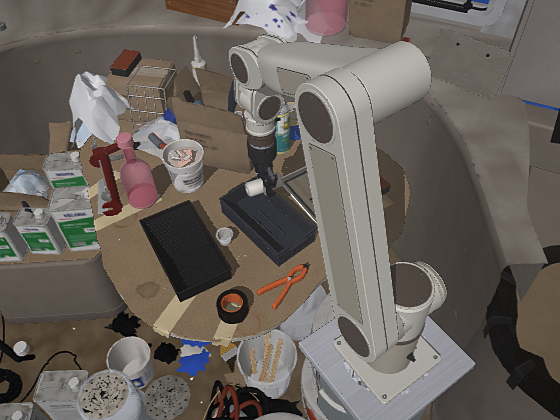

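Roller cover is held at (255,187). Ribs measured at −88 and −58 mm from the tray centre, as described. Carrying it over.

Emit:
{"fn": "send_rows", "kwargs": {
  "moves": [
    [0, 0, 0, -0.88],
    [-0.0246, 0.0049, 0, 0],
    [-0.0246, 0.0049, 0, 0],
    [-0.0246, 0.0049, 0, 0],
    [-0.0246, 0.0049, 0, 0],
    [-0.0246, 0.0049, 0, 0],
    [-0.0246, 0.0049, 0, 0],
    [-0.0246, 0.0049, 0, 0],
    [-0.0246, 0.0049, 0, 0],
    [-0.0246, 0.0049, 0, 0],
    [-0.0246, 0.0049, 0, 0],
    [0, 0, 0, 0],
    [0, 0, 0.03, 0],
    [0, 0, 0.03, 0],
    [0, 0, 0.03, 0],
    [0, 0, 0, 0],
    [0, 0, 0, 0],
    [0, 0, 0, 0]
  ]
}}

```text
clock: 35.45
eef_pos: [0.4871, 0.2617, 0.0708]
tool_rot: [-0.669, 0.743, -0.0, 0.002]
ft_force: [0.4, 1.7, -0.0]
grip_width: 0.0419
```

```bash
python3 plan.py 484 261 10 174.45
```

```text
t 35.45 pos [0.4871 0.2617 0.0708] tx [-0.105 -0.994 -0.002] ty [-0.994  0.105 -0.003] tz [ 0.003  0.001 -1.   ] q [ 0.493  0.461 -0.116  0.99  -0.    -0.972] F [ 0.4  1.7 -0. ] w 0.0419
ty now 173.96 turn total -0.09 units | shift in target frame: x 0.0010 y 0.0031 z(down) 0.0608
```

Emit:
{"fn": "send_rows", "kwargs": {
  "moves": [
    [0.0005, 0.0025, 0.01, -0.09],
    [0, 0, 0.015, 0],
    [0, 0, 0.015, 0],
    [0, 0, 0.01, 0],
    [0, 0, 0.006, 0],
    [0, 0, 0.002, 0],
    [0, 0, 0, 0],
    [0, 0, 0, 0],
    [0, 0, 0, 0]
  ]
}}

```text
clock: 36.35
eef_pos: [0.4837, 0.2614, 0.0114]
tool_rot: [-0.673, 0.74, -0.0, 0.001]
ft_force: [-0.6, -0.5, 0.1]
grip_width: 0.0419
```

```bash
python3 plan.py 484 261 9.2 174.45
```

```text
t 36.35 pos [0.4837 0.2614 0.0114] tx [-0.095 -0.995 -0.001] ty [-0.995  0.095 -0.001] tz [ 0.001  0.001 -1.   ] q [ 0.496  0.528 -0.187  0.855 -0.    -0.98 ] F [-0.6 -0.5  0.1] w 0.0419
ty now 174.53 turn total 0.01 units | shift in target frame: x 0.0004 y -0.0004 z(down) 0.0022
```

Emit:
{"fn": "send_rows", "kwargs": {
  "moves": [
    [0, 0, 0.001, 0],
    [0, 0, 0.001, 0],
    [0, 0, 0, 0],
    [0, 0, 0, 0]
  ]
}}

```text
clock: 36.75
eef_pos: [0.4842, 0.2614, 0.0096]
tool_rot: [-0.672, 0.74, -0.0, 0.001]
ft_force: [2.5, -0.9, 5.4]
grip_width: 0.0422
```

Emit:
{"fn": "send_rows", "kwargs": {
  "moves": [
    [0, 0, 0, 0],
    [0, 0, 0, 0],
    [0, 0, 0, 0],
    [0, 0, 0, 0],
    [0, 0, 0, 0],
    [0, 0, 0, 0]
  ],
  "claw": 0.5
}}

```text
clock: 37.35
eef_pos: [0.4831, 0.2611, 0.0087]
tool_rot: [-0.673, 0.74, 0.0, -0.0]
ft_force: [-0.1, 0.1, -0.4]
grip_width: 0.064
```

Emit:
{"fn": "send_rows", "kwargs": {
  "moves": [
    [0, 0, -0.01, 0],
    [0, 0, -0.02, 0],
    [0, 0, -0.03, 0],
    [0, 0, -0.03, 0],
    [0, 0, -0.03, 0],
    [0, 0, -0.03, 0],
    [0, 0, 0, 0.3],
    [0, 0, 0, 0],
    [0, 0, 0, 0]
  ]
}}

```text
clock: 38.25
eef_pos: [0.4825, 0.2607, 0.1581]
tool_rot: [-0.661, 0.75, 0.0, -0.001]
ft_force: [-0.4, -0.6, 0.1]
grip_width: 0.0641
```

```bash
python3 plan.py 487.7 -179.2 100 177.5
```

```text
t 38.25 pos [0.4825 0.2607 0.1581] tx [-0.125 -0.992  0.001] ty [-0.992  0.125  0.001] tz [-0.001 -0.001 -1.   ] q [ 0.495  0.378  0.002  1.197 -0.    -0.95 ] F [-0.4 -0.6  0.1] w 0.0641
ty now 172.82 turn total -0.82 units | shift in target frame: x 0.4393 y -0.0244 z(down) 0.0581
```

Emit:
{"fn": "send_rows", "kwargs": {
  "moves": [
    [0, 0, 0, -0.82],
    [0.0338, -0.0019, 0, 0],
    [0.0338, -0.0019, 0, 0],
    [0.0338, -0.0019, 0, 0],
    [0.0338, -0.0019, 0, 0],
    [0.0338, -0.0019, 0, 0],
    [0.0338, -0.0019, 0, 0],
    [0.0338, -0.0019, 0, 0],
    [0.0338, -0.0019, 0, 0],
    [0.0338, -0.0019, 0, 0],
    [0.0338, -0.0019, 0, 0],
    [0.0338, -0.0019, 0, 0],
    [0.0338, -0.0018, 0, 0],
    [0.0338, -0.0018, 0, 0],
    [0, 0, 0, 0],
    [0, 0, 0, 0],
    [0, 0, 0, 0]
  ]
}}

```text
clock: 39.95
eef_pos: [0.4878, -0.178, 0.1578]
tool_rot: [-0.692, 0.722, 0.001, -0.0]
ft_force: [-0.3, 0.3, 0.7]
grip_width: 0.0641
```

```bash
python3 plan.py 487.7 -179.2 25 177.5
python3 - <<'E'
from fit import *
p,d=cams.camera("top"); cv2.imwrite("pics/top9.png",p)
P=deproj("top",d)
m=show("roller",P,(.4,.6),(.18,.34),(.026,.055))
x,y,z=P[...,0],P[...,1],P[...,2]
m=show("roller",P,(.42,.55),(.205,.32),(.030,.055))
show("tubrim",P,(.34,.7),(-.1,.12),(.058,.07),clean=False)
E
```

```text
t 39.95 pos [ 0.4878 -0.178   0.1578] tx [-0.043 -0.999 -0.001] ty [-0.999  0.043  0.002] tz [-0.002  0.001 -1.   ] q [-0.35   0.324 -0.078  1.172  0.    -1.878] F [-0.3  0.3  0.7] w 0.0641
ty now 177.54 turn total 0.01 units | shift in target frame: x 0.0012 y 0.0001 z(down) 0.1328
roller ctr [482.4 259.9] size [96.6 39.2] ang 85.43 med z 0.0435 mean [0.4815 0.2583 0.0422]
roller ctr [482.4 259.9] size [96.6 39.2] ang 85.46 med z 0.0436 mean [0.4817 0.2585 0.0427]
tubrim ctr [505.   12.4] size [288.5 143.5] ang 5.32 med z 0.062 mean [0.5032 0.0128 0.062 ]
```

View pics/top9.png

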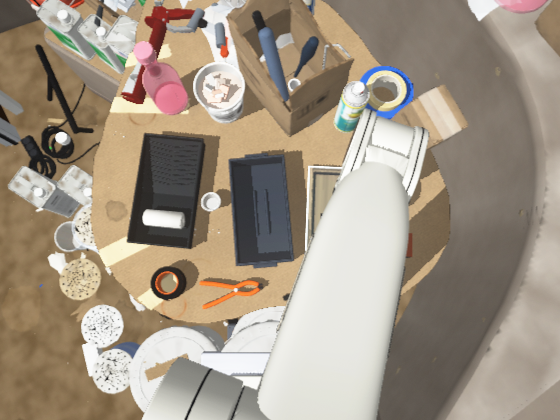

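Roller cover is seated across the well at (164,219), measured (482,260) mm and square within 1°. Now the lid.

Emit:
{"fn": "send_rows", "kwargs": {
  "moves": [
    [0.001, 0, 0.03, 0],
    [0, 0, 0.03, 0],
    [0, 0, 0.03, 0],
    [0, 0, 0.02, 0],
    [0, 0, 0.012, 0],
    [0, 0, 0.006, 0],
    [0, 0, 0, 0],
    [0, 0, 0, 0]
  ],
  "claw": 1
}}

```text
clock: 40.8
eef_pos: [0.4894, -0.18, 0.0318]
tool_rot: [-0.692, 0.722, -0.001, 0.0]
ft_force: [-0.6, -1.2, 0.8]
grip_width: 0.0855
```

```bash
python3 plan.py 487.7 -179.2 25.5 177.5
```

```text
t 40.8 pos [ 0.4894 -0.18    0.0318] tx [-0.043 -0.999  0.001] ty [-0.999  0.043 -0.002] tz [ 0.002 -0.001 -1.   ] q [-0.352  0.455 -0.248  0.866 -0.    -1.88 ] F [-0.6 -1.2  0.8] w 0.0855
ty now 177.53 turn total 0.00 units | shift in target frame: x -0.0007 y 0.0017 z(down) 0.0063
```

Emit:
{"fn": "send_rows", "kwargs": {
  "moves": [
    [0, 0.001, 0.004, 0],
    [0, 0, 0.001, 0],
    [0, 0, 0, 0],
    [0, 0, 0, 0]
  ]
}}

```text
clock: 41.2
eef_pos: [0.4876, -0.18, 0.026]
tool_rot: [-0.691, 0.722, -0.0, 0.0]
ft_force: [-0.1, 0.3, 0.4]
grip_width: 0.0853
```

Emit:
{"fn": "send_rows", "kwargs": {
  "moves": [
    [0, 0, 0, 0],
    [0, 0, 0, 0],
    [0, 0, 0, 0],
    [0, 0, 0, 0],
    [0, 0, 0, 0],
    [0, 0, 0, 0],
    [0, 0, 0, 0],
    [0, 0, 0, 0],
    [0, 0, 0, 0],
    [0, 0, 0, 0]
  ],
  "claw": -1
}}

```text
clock: 42.2
eef_pos: [0.4876, -0.1799, 0.026]
tool_rot: [-0.692, 0.722, -0.0, 0.0]
ft_force: [-0.6, 0.3, 3.4]
grip_width: 0.0127
```

```bash
python3 plan.py 504 11.5 75 185.25
```

```text
t 42.2 pos [ 0.4876 -0.1799  0.026 ] tx [-0.044 -0.999  0.   ] ty [-0.999  0.044 -0.   ] tz [ 0. -0. -1.] q [-0.353  0.461 -0.257  0.852  0.    -1.881] F [-0.6  0.3  3.4] w 0.0127
ty now 177.50 turn total -1.35 units | shift in target frame: x -0.1891 y -0.0339 z(down) -0.0490
```

Emit:
{"fn": "send_rows", "kwargs": {
  "moves": [
    [0, 0, -0.005, 0],
    [0, 0, -0.01, 0],
    [0, 0, -0.015, 0],
    [0, 0, -0.025, 0],
    [0, 0, -0.03, 0],
    [0, 0, -0.03, 0],
    [0, 0, -0.02, 0],
    [0, 0, 0, -0.5],
    [0, 0, 0, -0.5],
    [0, 0, 0, -0.35],
    [0, 0, 0, 0],
    [0, 0, 0, 0]
  ]
}}

```text
clock: 43.4
eef_pos: [0.4873, -0.1798, 0.1609]
tool_rot: [0.738, -0.674, -0.0, 0.0]
ft_force: [-0.8, 0.9, -3.5]
grip_width: 0.0129
```

```bash
python3 plan.py 504 11.2 75 185.25
```

```text
t 43.4 pos [ 0.4873 -0.1798  0.1609] tx [ 0.091 -0.996 -0.   ] ty [-0.996 -0.091  0.   ] tz [-0.  0. -1.] q [-0.353  0.32  -0.075  1.176 -0.    -2.015] F [-0.8  0.9 -3.5] w 0.0129
ty now -174.81 turn total -0.01 units | shift in target frame: x -0.1887 y -0.0341 z(down) 0.0859
```

Emit:
{"fn": "send_rows", "kwargs": {
  "moves": [
    [-0.015, -0.0027, 0, 0],
    [-0.0217, -0.0039, 0, 0],
    [-0.0217, -0.0039, 0, 0],
    [-0.0217, -0.0039, 0, 0],
    [-0.0217, -0.0039, 0, 0],
    [-0.0217, -0.0039, 0, 0],
    [-0.0217, -0.0039, 0, 0],
    [-0.0217, -0.0039, 0, 0],
    [-0.0218, -0.004, 0, 0],
    [0, 0, 0, 0],
    [0, 0, 0.02, 0],
    [0, 0, 0.02, 0],
    [0, 0, 0.015, 0],
    [0, 0, 0.01, 0],
    [0, 0, 0, 0],
    [0, 0, 0, 0],
    [0, 0, 0, 0]
  ]
}}

```text
clock: 45.1
eef_pos: [0.5049, 0.0111, 0.0968]
tool_rot: [0.739, -0.674, 0.001, -0.001]
ft_force: [0.1, 0.1, -2.1]
grip_width: 0.0127
```

```bash
python3 plan.py 504 11.2 72 185.25
python3 - <<'E'
from fit import *
p,d=cams.camera("scene"); cv2.imwrite("pics/scene10.png",p[120:300,160:380].repeat(3,0).repeat(3,1))
E
```

```text
t 45.1 pos [0.5049 0.0111 0.0968] tx [ 0.091 -0.996  0.   ] ty [-0.996 -0.091 -0.002] tz [ 0.002  0.    -1.   ] q [ 0.022  0.35  -0.214  1.005 -0.    -1.64 ] F [ 0.1  0.1 -2.1] w 0.0127
ty now -174.77 turn total -0.00 units | shift in target frame: x -0.0002 y 0.0009 z(down) 0.0248
```

View pics/scene10.png

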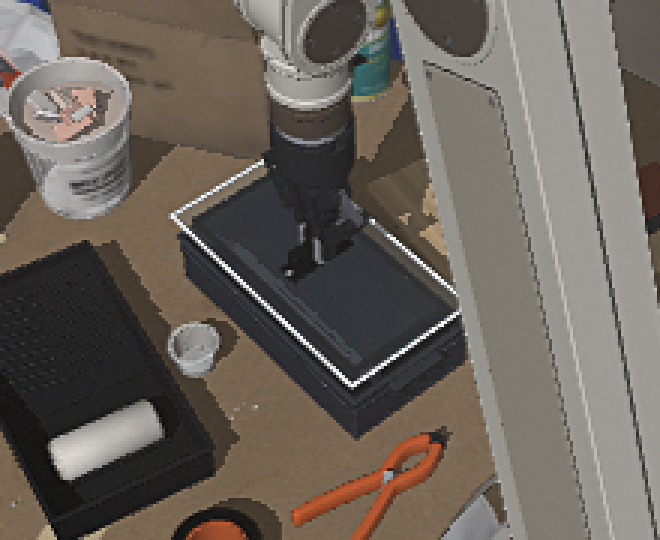

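Emit:
{"fn": "send_rows", "kwargs": {
  "moves": [
    [0, 0, 0.008, 0],
    [0, 0, 0.006, 0],
    [0, 0, 0.004, 0],
    [0, 0, 0.002, 0],
    [0, 0, 0.001, 0],
    [0, 0, 0, 0],
    [0, 0, 0, 0],
    [0, 0, 0, 0]
  ]
}}

```text
clock: 45.95
eef_pos: [0.5043, 0.0111, 0.075]
tool_rot: [0.739, -0.674, 0.0, -0.0]
ft_force: [0.0, -0.6, -2.5]
grip_width: 0.0128
```

Emit:
{"fn": "send_rows", "kwargs": {
  "moves": [
    [0, 0, 0.001, 0],
    [0, 0, 0.001, 0],
    [0, 0, 0, 0],
    [0, 0, 0, 0]
  ]
}}

```text
clock: 46.35
eef_pos: [0.504, 0.0111, 0.0728]
tool_rot: [0.739, -0.674, -0.0, 0.0]
ft_force: [0.6, -0.6, -2.3]
grip_width: 0.0129
```

Emit:
{"fn": "send_rows", "kwargs": {
  "moves": [
    [0, 0, 0.001, 0],
    [0, 0, 0.0005, 0],
    [0, 0, 0, 0],
    [0, 0, 0, 0]
  ]
}}

```text
clock: 46.75
eef_pos: [0.5043, 0.0112, 0.072]
tool_rot: [0.739, -0.674, 0.0, -0.0]
ft_force: [-3.1, -0.2, 5.4]
grip_width: 0.0128
```

Emit:
{"fn": "send_rows", "kwargs": {
  "moves": [
    [0, 0, 0, 0],
    [0, 0, 0, 0],
    [0, 0, 0, 0],
    [0, 0, 0, 0],
    [0, 0, 0, 0],
    [0, 0, 0, 0],
    [0, 0, -0.02, 0],
    [0, 0, -0.03, 0],
    [0, 0, -0.03, 0],
    [0, 0, -0.03, 0],
    [0, 0, 0, 0.92],
    [0, 0, 0, 0.92],
    [0, 0, 0, 0.92],
    [0, 0, 0, 0.92],
    [0, 0, 0, 0.92],
    [0, 0, 0, 0.92],
    [0, 0, 0, 0.92],
    [0, 0, 0, 0.92],
    [0, 0, 0, 0.92]
  ],
  "claw": 1
}}

```text
clock: 48.65
eef_pos: [0.5041, 0.0111, 0.1812]
tool_rot: [-0.403, 0.915, 0.0, -0.0]
ft_force: [-0.3, -0.6, 0.4]
grip_width: 0.0855
```

Emit:
{"fn": "send_rows", "kwargs": {
  "moves": [
    [0, 0, 0, 0.92],
    [0, 0, 0, 0.92],
    [0, 0, 0, 0.92],
    [0, 0, 0, 0.92],
    [0, 0, 0, 0.92],
    [0, 0, 0, 0.92],
    [0, 0, 0, 0.92],
    [0, 0, 0, 0.92],
    [0, 0, 0, 0.92],
    [0, 0, 0, 0],
    [0, 0, 0, 0]
  ]
}}

```text
clock: 49.75
eef_pos: [0.5041, 0.0111, 0.1813]
tool_rot: [-0.004, 1.0, 0.0, -0.0]
ft_force: [-0.2, -0.1, -0.7]
grip_width: 0.0853
```

```bash
python3 plan.py 543.2 -273.3 19 90.3
```

```text
t 49.75 pos [0.5041 0.0111 0.1813] tx [-1.    -0.008  0.   ] ty [-0.008  1.     0.   ] tz [-0.  0. -1.] q [ 0.022  0.276 -0.08   1.214  0.     0.014] F [-0.2 -0.1 -0.7] w 0.0853
ty now 90.46 turn total 0.03 units | shift in target frame: x -0.0377 y -0.2846 z(down) 0.1623
```

Emit:
{"fn": "send_rows", "kwargs": {
  "moves": [
    [-0.0038, -0.0284, 0, 0.02],
    [-0.0038, -0.0284, 0, 0],
    [-0.0038, -0.0284, 0, 0],
    [-0.0038, -0.0285, 0, 0],
    [-0.0038, -0.0285, 0, 0],
    [-0.0038, -0.0285, 0, 0],
    [-0.0037, -0.0285, 0, 0],
    [-0.0037, -0.0285, 0, 0],
    [-0.0037, -0.0285, 0, 0],
    [-0.0037, -0.0285, 0, 0],
    [0, 0, 0, 0],
    [0, 0, 0, 0],
    [0, 0, 0, 0]
  ]
}}

```text
clock: 51.05
eef_pos: [0.5427, -0.2725, 0.1811]
tool_rot: [-0.003, 1.0, 0.0, -0.0]
ft_force: [-0.5, 0.4, 0.2]
grip_width: 0.085
```

```bash
python3 plan.py 543.2 -273.3 19 90.3
python3 - <<'E'
from fit import *
p,d=cams.camera("top"); cv2.imwrite("pics/top11.png",p)
P=deproj("top",d)
show("lid",P,(.34,.7),(-.1,.12),(.060,.076))
show("bar",P,(.48,.53),(-.1,.12),(.088,.105))
m=region(P,(.34,.7),(-.1,.12),(.060,.076));q=P[m];A=np.c_[q[:,:2],np.ones(len(q))];print("plane",np.linalg.lstsq(A,q[:,2],rcond=None)[0])
show("roller",P,(.42,.55),(.205,.32),(.030,.055))
E
```

```text
t 51.05 pos [ 0.5427 -0.2725  0.1811] tx [-1.    -0.005  0.001] ty [-0.005  1.     0.001] tz [-0.001  0.001 -1.   ] q [-0.466  0.479  0.22   1.313  0.    -0.471] F [-0.5  0.4  0.2] w 0.085
ty now 90.31 turn total 0.00 units | shift in target frame: x -0.0005 y -0.0008 z(down) 0.1621
lid ctr [503.5  12. ] size [273.8 144.1] ang 5.32 med z 0.0677 mean [0.4999 0.0117 0.0678]
bar ctr [502.7  12.3] size [11.3 58.9] ang 5.83 med z 0.093 mean [0.5026 0.012  0.0929]
plane [ 0.00033165 -0.00085041  0.06761202]
roller ctr [482.9 259.7] size [97.6 38. ] ang 84.98 med z 0.0436 mean [0.4817 0.2587 0.0428]
```

View pics/top11.png

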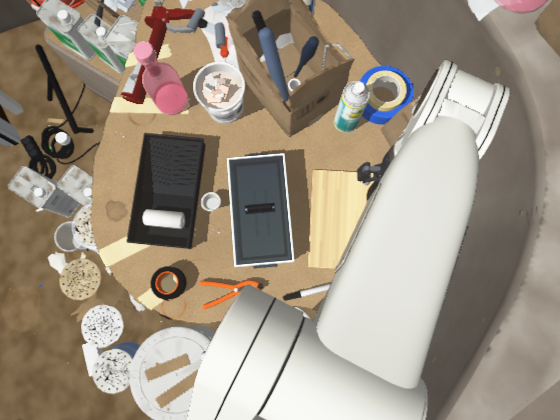

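Lid is seated level at (261,208): sheet at 67.7 mm, within 1 mm of its start. Picking up the roll.

Emit:
{"fn": "send_rows", "kwargs": {
  "moves": [
    [0, 0, 0.03, 0],
    [0, 0, 0.03, 0],
    [0, 0, 0.03, 0],
    [0, 0, 0.03, 0],
    [0, 0, 0.02, 0],
    [0, 0, 0.01, 0],
    [0, 0, 0.008, 0],
    [0, 0, 0, 0],
    [0, 0, 0, 0],
    [0, 0, 0, 0]
  ]
}}

```text
clock: 52.1
eef_pos: [0.544, -0.2738, 0.0247]
tool_rot: [-0.002, 1.0, -0.001, 0.001]
ft_force: [0.1, -0.1, -1.1]
grip_width: 0.0853
```

Emit:
{"fn": "send_rows", "kwargs": {
  "moves": [
    [0, 0, 0.001, 0],
    [0, 0, 0, 0],
    [0, 0, 0, 0],
    [0, 0, 0, 0],
    [0, 0, 0, 0],
    [0, 0, 0, 0],
    [0, 0, 0, 0],
    [0, 0, 0, 0],
    [0, 0, 0, 0],
    [0, 0, 0, 0],
    [0, 0, 0, 0]
  ],
  "claw": -1
}}

```text
clock: 53.2
eef_pos: [0.543, -0.2732, 0.0225]
tool_rot: [-0.002, 1.0, 0.0, 0.0]
ft_force: [-0.6, 2.4, 3.3]
grip_width: 0.0184
```

```bash
python3 plan.py 582.3 63.7 80 90.3
```

```text
t 53.2 pos [ 0.543  -0.2732  0.0225] tx [-1.    -0.004 -0.   ] ty [-0.004  1.     0.   ] tz [ 0.  0. -1.] q [-0.466  0.61  -0.     0.961  0.    -0.471] F [-0.6  2.4  3.3] w 0.0184
ty now 90.24 turn total -0.01 units | shift in target frame: x -0.0410 y 0.3367 z(down) -0.0575
```

Emit:
{"fn": "send_rows", "kwargs": {
  "moves": [
    [0, 0, -0.015, 0],
    [0, 0, -0.03, 0],
    [0, 0, -0.04, 0],
    [0, 0, -0.04, 0],
    [0, 0, -0.03, 0],
    [-0.0041, 0.0336, 0, 0],
    [-0.0041, 0.0336, 0, 0],
    [-0.0041, 0.0336, 0, 0],
    [-0.0041, 0.0337, 0, 0],
    [-0.0041, 0.0337, 0, 0],
    [-0.0041, 0.0337, 0, 0],
    [-0.0041, 0.0337, 0, 0],
    [-0.0041, 0.0337, 0, 0],
    [-0.0041, 0.0337, 0, 0],
    [-0.0041, 0.0337, 0, 0],
    [0, 0, 0, 0],
    [0, 0, 0, 0],
    [0, 0, 0, 0]
  ]
}}

```text
clock: 55.0
eef_pos: [0.5822, 0.0626, 0.1766]
tool_rot: [-0.002, 1.0, -0.0, -0.001]
ft_force: [1.4, 0.4, -1.7]
grip_width: 0.0182
```

```bash
python3 plan.py 582.2 63.7 84 90.3
```

```text
t 55.0 pos [0.5822 0.0626 0.1766] tx [-1.    -0.003  0.001] ty [-0.003  1.    -0.001] tz [-0.001 -0.001 -1.   ] q [ 1.070e-01  4.380e-01  1.440e-01  1.278e+00 -1.000e-03  1.040e-01] F [ 1.4  0.4 -1.7] w 0.0182
ty now 90.19 turn total -0.02 units | shift in target frame: x 0.0000 y 0.0011 z(down) 0.0926
```

Emit:
{"fn": "send_rows", "kwargs": {
  "moves": [
    [0, 0.0005, 0.02, 0],
    [0, 0, 0.025, 0],
    [0, 0, 0.02, 0],
    [0, 0, 0.015, 0],
    [0, 0, 0.008, 0],
    [0, 0, 0.003, 0],
    [0, 0, 0, 0],
    [0, 0, 0, 0],
    [0, 0, 0, 0]
  ]
}}

```text
clock: 55.9
eef_pos: [0.5833, 0.064, 0.0874]
tool_rot: [-0.002, 1.0, 0.0, 0.001]
ft_force: [0.5, -0.1, -1.8]
grip_width: 0.0182
```

```bash
python3 plan.py 582.2 63.7 80.4 90.3
```

```text
t 55.9 pos [0.5833 0.064  0.0874] tx [-1.    -0.004 -0.002] ty [-0.004  1.     0.   ] tz [ 0.002  0.    -1.   ] q [ 0.109  0.505  0.006  1.07  -0.     0.105] F [ 0.5 -0.1 -1.8] w 0.0182
ty now 90.23 turn total -0.01 units | shift in target frame: x 0.0011 y -0.0003 z(down) 0.0070
```

Emit:
{"fn": "send_rows", "kwargs": {
  "moves": [
    [0.0005, 0, 0.002, 0],
    [0, 0, 0.002, 0],
    [0, 0, 0.001, 0],
    [0, 0, 0, 0],
    [0, 0, 0, 0],
    [0, 0, 0, 0]
  ]
}}

```text
clock: 56.5
eef_pos: [0.5821, 0.064, 0.0813]
tool_rot: [-0.002, 1.0, -0.0, 0.0]
ft_force: [0.5, -0.3, -1.8]
grip_width: 0.0183
```

Emit:
{"fn": "send_rows", "kwargs": {
  "moves": [
    [0, 0, 0.001, 0],
    [0, 0, 0, 0],
    [0, 0, 0, 0]
  ]
}}

```text
clock: 56.8
eef_pos: [0.5822, 0.064, 0.0804]
tool_rot: [-0.002, 1.0, 0.0, 0.0]
ft_force: [-0.8, 0.6, -1.4]
grip_width: 0.0181
```

Emit:
{"fn": "send_rows", "kwargs": {
  "moves": [
    [0, 0, 0.0005, 0],
    [0, 0, 0, 0],
    [0, 0, 0, 0],
    [0, 0, 0, 0],
    [0, 0, 0, 0],
    [0, 0, 0, 0],
    [0, 0, -0.02, 0],
    [0, 0, -0.03, 0],
    [0, 0, -0.03, 0],
    [0, 0, -0.03, 0],
    [0, 0, 0, 0],
    [0, 0, 0, 0]
  ],
  "claw": 1
}}

```text
clock: 58.0
eef_pos: [0.5825, 0.064, 0.1905]
tool_rot: [-0.002, 1.0, 0.0, 0.001]
ft_force: [0.8, 1.0, -0.4]
grip_width: 0.0854
```

```bash
python3 plan.py 419.4 -313.5 180 -3
```

```text
t 58.0 pos [0.5825 0.064  0.1905] tx [-1.    -0.004 -0.002] ty [-0.004  1.     0.   ] tz [ 0.002  0.    -1.   ] q [ 0.109  0.429  0.166  1.306 -0.     0.105] F [ 0.8  1.  -0.4] w 0.0854
ty now 90.24 turn total 16.27 units | shift in target frame: x -0.3855 y -0.1431 z(down) 0.0105
```

Emit:
{"fn": "send_rows", "kwargs": {
  "moves": [
    [0, 0, 0, 0.96],
    [0, 0, 0, 0.96],
    [0, 0, 0, 0.96],
    [0, 0, 0, 0.96],
    [0, 0, 0, 0.96],
    [0, 0, 0, 0.96],
    [0, 0, 0, 0.96],
    [0, 0, 0, 0.96],
    [0, 0, 0, 0.96],
    [0, 0, 0, 0.96],
    [0, 0, 0, 0.96],
    [0, 0, 0, 0.96],
    [0, 0, 0, 0.96],
    [0, 0, 0, 0.96],
    [0, 0, 0, 0.96],
    [0, 0, 0, 0.96],
    [0, 0, 0, 0.91]
  ]
}}

```text
clock: 59.7
eef_pos: [0.5809, 0.0638, 0.1876]
tool_rot: [0.727, 0.687, -0.002, -0.001]
ft_force: [-0.2, 0.6, -0.0]
grip_width: 0.0852
```

Emit:
{"fn": "send_rows", "kwargs": {
  "moves": [
    [-0.0297, -0.011, 0, 0],
    [-0.0297, -0.011, 0, 0],
    [-0.0297, -0.011, 0, 0],
    [-0.0297, -0.011, 0, 0],
    [-0.0297, -0.011, 0, 0],
    [-0.0297, -0.011, 0, 0],
    [-0.0297, -0.011, 0, 0],
    [-0.0297, -0.011, 0, 0],
    [-0.0297, -0.011, 0, 0],
    [-0.0297, -0.011, 0, 0],
    [-0.0297, -0.011, 0, 0],
    [-0.0297, -0.011, 0, 0],
    [-0.0297, -0.011, 0, 0],
    [0, 0, 0, 0],
    [0, 0, 0, 0],
    [0, 0, 0, 0]
  ]
}}

```text
clock: 61.3
eef_pos: [0.4189, -0.3132, 0.1888]
tool_rot: [0.725, 0.689, -0.0, -0.001]
ft_force: [-0.1, 0.4, -0.4]
grip_width: 0.0853
```

```bash
python3 plan.py 419.6 -313.8 13 -3
python3 - <<'E'
from fit import *
p,d=cams.camera("top"); cv2.imwrite("pics/top12.png",p)
P=deproj("top",d)
show("lid",P,(.34,.7),(-.1,.12),(.060,.076))
m=show("roll",P,(.5,.7),(-.1,.12),(.111,.13)); print(fitc(P[m][:,:2]))
E
```

```text
t 61.3 pos [ 0.4189 -0.3132  0.1888] tx [0.051 0.999 0.002] ty [ 0.999 -0.051 -0.002] tz [-0.002  0.002 -1.   ] q [-0.642  0.31  -0.014  1.249  0.     0.98 ] F [-0.1  0.4 -0.4] w 0.0853
ty now -2.95 turn total 0.01 units | shift in target frame: x -0.0006 y 0.0008 z(down) 0.1758
lid ctr [502.2  12. ] size [275.1 143.9] ang 5.23 med z 0.0677 mean [0.47   0.0084 0.0678]
roll ctr [583.1  20.8] size [101.4  99. ] ang 0.45 med z 0.1174 mean [0.5822 0.0205 0.1174]
(array([582.97994562,  20.27963456]), np.float64(50.67064722146133))
```

View pics/top12.png

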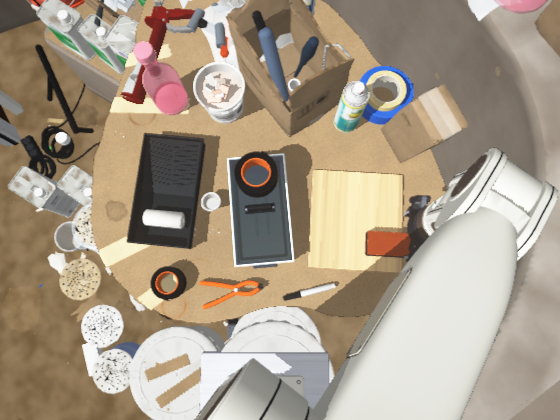

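Roll is back at (256,173), within 1 mm of its start. Now the block.

Emit:
{"fn": "send_rows", "kwargs": {
  "moves": [
    [0, 0, 0.03, 0],
    [0, 0, 0.035, 0],
    [0, 0, 0.035, 0],
    [0, 0, 0.03, 0],
    [0, 0, 0.02, 0],
    [0, 0, 0.014, 0],
    [0, 0, 0.008, 0],
    [0, 0, 0.003, 0],
    [0, 0, 0, 0],
    [0, 0, 0, 0],
    [0, 0, 0, 0]
  ]
}}

```text
clock: 62.45
eef_pos: [0.4198, -0.3146, 0.0157]
tool_rot: [0.725, 0.689, 0.0, 0.001]
ft_force: [-0.3, -0.2, -0.3]
grip_width: 0.0854
```

Emit:
{"fn": "send_rows", "kwargs": {
  "moves": [
    [0, 0, 0, 0],
    [0, 0, 0, 0],
    [0, 0, 0, 0],
    [0, 0, 0, 0],
    [0, 0, 0, 0],
    [0, 0, 0, 0],
    [0, 0, 0, 0]
  ],
  "claw": -1
}}

```text
clock: 63.15
eef_pos: [0.4197, -0.3146, 0.0157]
tool_rot: [0.725, 0.688, 0.0, 0.001]
ft_force: [-0.9, 0.1, 7.0]
grip_width: 0.0606
```

Emit:
{"fn": "send_rows", "kwargs": {
  "moves": [
    [0, 0, -0.01, 0],
    [0, 0, -0.02, 0],
    [0, 0, -0.03, 0],
    [0, 0, -0.04, 0],
    [0, 0, -0.04, -0.6],
    [0, 0, -0.03, -0.6],
    [0, 0, 0, -0.56],
    [0, 0, 0, 0],
    [0, 0, 0, 0]
  ]
}}

```text
clock: 64.05
eef_pos: [0.4186, -0.3137, 0.1843]
tool_rot: [0.662, 0.749, -0.0, -0.001]
ft_force: [-0.2, 0.2, 0.1]
grip_width: 0.0609
```

```bash
python3 plan.py 424.7 5 75 7
```

```text
t 64.05 pos [ 0.4186 -0.3137  0.1843] tx [-0.122  0.992  0.001] ty [ 0.992  0.122 -0.001] tz [-0.001  0.001 -1.   ] q [-0.643  0.312 -0.023  1.238 -0.     0.805] F [-0.2  0.2  0.1] w 0.0609
ty now 7.04 turn total 0.01 units | shift in target frame: x 0.3156 y 0.0449 z(down) 0.1093
```

Emit:
{"fn": "send_rows", "kwargs": {
  "moves": [
    [0.0315, 0.0045, 0, 0],
    [0.0315, 0.0045, 0, 0],
    [0.0315, 0.0045, 0, 0],
    [0.0315, 0.0045, 0, 0],
    [0.0315, 0.0045, 0, 0],
    [0.0314, 0.0045, 0, 0],
    [0.0314, 0.0045, 0, 0],
    [0.0314, 0.0045, 0, 0],
    [0.0314, 0.0045, 0, 0],
    [0.0314, 0.0044, 0, 0],
    [0, 0, 0, 0],
    [0, 0, 0.03, 0],
    [0, 0, 0.03, 0],
    [0, 0, 0.02, 0],
    [0, 0, 0.015, 0],
    [0, 0, 0.008, 0],
    [0, 0, 0, 0],
    [0, 0, 0, 0],
    [0, 0, 0, 0]
  ]
}}

```text
clock: 65.95
eef_pos: [0.4256, 0.0033, 0.0826]
tool_rot: [0.662, 0.749, 0.001, 0.001]
ft_force: [0.1, 0.1, -0.3]
grip_width: 0.0609
```

```bash
python3 plan.py 424.7 4 73.7 7
```

```text
t 65.95 pos [0.4256 0.0033 0.0826] tx [-0.123  0.992 -0.   ] ty [0.992 0.123 0.002] tz [ 0.002 -0.    -1.   ] q [ 0.008  0.227 -0.434  0.909 -0.     1.455] F [ 0.1  0.1 -0.3] w 0.0609
ty now 7.08 turn total 0.01 units | shift in target frame: x 0.0008 y -0.0008 z(down) 0.0089
```

Emit:
{"fn": "send_rows", "kwargs": {
  "moves": [
    [0.0008, 0, 0.003, 0],
    [0, 0, 0.002, 0],
    [0, 0, 0.001, 0],
    [0, 0, 0.001, 0],
    [0, 0, 0, 0],
    [0, 0, 0, 0]
  ]
}}

```text
clock: 66.55
eef_pos: [0.4247, 0.0043, 0.0748]
tool_rot: [0.662, 0.75, -0.0, -0.0]
ft_force: [-0.0, -0.3, -1.4]
grip_width: 0.0607
```

Emit:
{"fn": "send_rows", "kwargs": {
  "moves": [
    [0, 0, 0.001, 0],
    [0, 0, 0, 0],
    [0, 0, 0, 0]
  ]
}}

```text
clock: 66.85
eef_pos: [0.4247, 0.0043, 0.0738]
tool_rot: [0.662, 0.75, -0.0, -0.0]
ft_force: [0.1, -0.7, -0.2]
grip_width: 0.0606
```

Emit:
{"fn": "send_rows", "kwargs": {
  "moves": [
    [0, 0, 0, 0],
    [0, 0, 0, 0],
    [0, 0, 0, 0],
    [0, 0, 0, 0],
    [0, 0, 0, 0],
    [0, 0, -0.02, 0],
    [0, 0, -0.03, 0],
    [0, 0, -0.04, 0],
    [0, 0, -0.03, 0],
    [-0.03, 0, 0, 0],
    [-0.035, 0, 0, 0],
    [-0.035, 0, 0, 0],
    [-0.035, 0, 0, 0],
    [-0.035, 0, 0, 0],
    [-0.035, 0, 0, 0],
    [-0.035, 0, 0, 0],
    [0, 0, 0, 0],
    [0, 0, 0, 0]
  ],
  "claw": 1
}}

```text
clock: 68.65
eef_pos: [0.454, -0.2343, 0.1934]
tool_rot: [0.663, 0.749, 0.0, -0.001]
ft_force: [0.0, 1.6, 0.4]
grip_width: 0.0849
```

Run:
```python
from fit import *
st()
p,d=cams.camera("top"); cv2.imwrite("pics/top13.png",p)
P=deproj("top",d)
show("lid",P,(.34,.7),(-.1,.12),(.060,.076))
m=show("roll",P,(.5,.7),(-.1,.12),(.111,.13)); print(fitc(P[m][:,:2]))
show("block",P,(.36,.48),(-.1,.12),(.092,.11))
m=region(P,(.36,.48),(-.1,.12),(.092,.11));q=P[m];print("block plane",np.linalg.lstsq(np.c_[q[:,:2],np.ones(len(q))],q[:,2],rcond=None)[0])
show("roller",P,(.42,.55),(.205,.32),(.030,.055))
m=show("cup",P,(.5,.58),(.11,.18),(.025,.06)); print(fitc(P[m][:,:2]))
```

```text
t 68.65 pos [ 0.454  -0.2343  0.1934] tx [-0.122  0.993  0.001] ty [ 0.993  0.122 -0.001] tz [-0.001  0.001 -1.   ] q [-0.477  0.283 -0.039  1.25   0.     0.972] F [0.  1.6 0.4] w 0.0849
lid ctr [502.9  12. ] size [275.6 143.9] ang 5.28 med z 0.0677 mean [0.4885 0.0095 0.0677]
roll ctr [582.5  19.6] size [ 99.  101.6] ang 22.79 med z 0.1175 mean [0.5825 0.0202 0.1174]
(array([582.96199247,  20.25600056]), np.float64(50.46422716710532))
block ctr [423.4   4.3] size [ 58.6 112. ] ang 7.04 med z 0.0989 mean [0.4231 0.0042 0.0988]
block plane [0.01324039 0.00201311 0.09321715]
roller ctr [483.  260.4] size [97.1 38.2] ang 85.14 med z 0.0434 mean [0.4816 0.2588 0.0426]
cup ctr [528.1 139.5] size [45.7 46.9] ang 4.78 med z 0.0329 mean [0.5302 0.142  0.0326]
(array([527.65717155, 140.62324769]), np.float64(23.7935952792232))
```

View pics/top13.png

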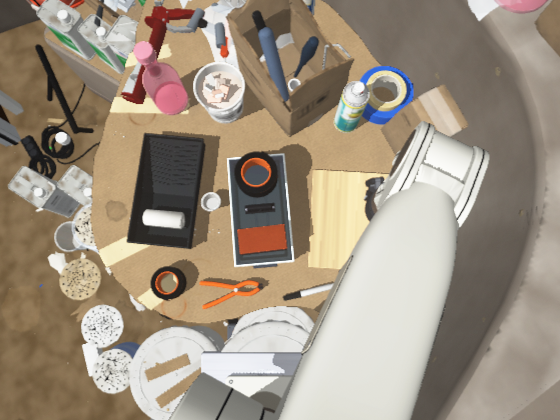

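Everything is in place: roll (256,173), block (262,240), lid seated, roller cover (164,219), cup (211,201) not moved. The arm is clear, so I'm handing in.

Run:
```python
from workcell import monitor, cams, order
print(order.job_done()); print(monitor.get_obs()["clock"])
```

```text
the job is handed in; nothing more can be done
None
the job is handed in; nothing more can be done
```

I moved the roll, the block and then the lid onto the plywood board. I laid the roller cover across the tray's well, closed the box again, and set the roll and block back on the lid. The job was handed in at about 69 s of the 147 s allowed; no verdict was reported.

| Item | Last check in the top camera |
|---|---|
| Lid | Sheet at 67.7 mm, the same height as at the start, and about 1.5 mm from its start position. It was level when checked just after closing. |
| Roll | About 1 mm from its start |
| Block | About 1 mm from its start, tilt about 0.013 rad |
| Roller cover | Within about 2 mm of the well's middle and square within about 1° |
| Dose cup | Not moved |

No check failed or disagreed beyond the 2 mm calibration limit of the cameras. At hand-in the gripper was open and about 0.19 m up over the board, touching nothing.

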